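Close up the leaning sample jar

TASK

Clear the way to the leaning sample jar by toppling the tall carton in front of it onto its side, so that it comes to lie on the cork mat beside it. Then turn the jar's loosely perched lid back (anticlockwise) until it drops into its thread, screw it forward (clockwise) fully home, and last swing the wire hoop from behind over the lid as far as it goes. Let go of everything, and do not disturb the other goods.

Things in the scene. Friction and masses are not known exactly. Their poses are not given: they have to be found in the camera images.
- carton: Tall closed cardboard carton with a pale band, about 0.3 kg, 70 (its x) x 45 (its y) x 250 mm (its z), standing about 100 mm in front of the jar's mouth, in the way of a gripper working along the jar's axis. Origin: centre of its underside. Pushed along its narrow y, towards the mat, some 200 mm up, it tips over its lower edge and falls with its length along y.
- carton_mid (a point): Centre of the carton, 125 mm along its z from its origin. The carton lies on the mat when this point is over the mat.
- mat: Cork mat fixed to the table, 180 (its x) x 300 (its y) x 4 mm, left or right of the carton (it varies), its near short edge about 20 mm from the carton's side. Origin: centre of its underside.
- jar: Glass jar, 90 mm in diameter, held fast in a dark wooden rack, leaning 27 degrees towards the robot. Origin: centre of its rim, 165 mm above the table. z: along its axis, out of the mouth (upward and towards the robot); y: level, across; x: away from the robot and upward. The rack's wooden sides stand 52 to 64 mm either side of the axis, up to 28 mm below the rim.
- jar_thread (a point): On the jar's axis, 13 mm below the rim: its three-start thread. Each start is a gap in the thread's top, at 0, 120, 240 degrees from the jar's x. At a gap the lid drops 9 mm; turned clockwise (seen looking into the mouth) it then runs level for 15 degrees and goes down 5 mm evenly over the next 60, to a stop. Anticlockwise, a ridge blocks it about 10 degrees past a gap.
- lid: Wooden screw lid, 0.12 kg, perched loosely on the jar, 78 mm in diameter with a skirt. Origin: on its axis at the underside of its 4 mm disc; z: along its axis, outward. Three hidden inner lugs at 0, 120, 240 degrees from its x rest on top of the thread, 34 to 75 degrees clockwise of the gaps, origin 14 mm above the rim. Dropped in: 5 mm above. Home: 0 mm (within 1.5).
- lid_knob (a point): Top of the lid's round knob, 34 mm above the lid's origin on its axis. The knob, which is what to grip, is 40 mm in diameter and 30 mm high, rising from the disc. When the lid is held, push it lightly along the axis (2 to 5 N) to make it drop once its lugs are within 8 degrees of the gaps, and follow it down as it screws in.
- hoop (a joint): Angle (rad) of the rack's steel wire hoop: 0 = over the lid, in line with the jar's axis, at its stop; 1.0 to 1.25 at the start, laid back behind the lid, away from the robot. It stays where it is left; about 1 N at its bar moves it. It clears the knob by 10 mm when the lid is home and strikes the knob of a perched lid.
- hoop_bar (a point): Middle of the hoop's cross bar, 8 mm thick, 136 mm long, parallel to the jar's y. It turns at 83 mm radius about a line parallel to the jar's y, 35 mm below the rim on the jar's axis; side wires 68 mm either side of the middle. Closed fingertips behind it, 35 to 50 mm from the middle (beside the knob), following the arc, bring it forward.
- measure: Open square wooden measure full of nuts, 110 x 110 x 60 mm (nuts up to 75), on the side of the carton where the mat is not, about 200 mm away. Origin: centre of its underside. Leave alone.
- oil_a: Brown oil bottle, 56 mm in diameter, 200 mm high, about 200 mm to the left of the jar. Origin: centre of its underside. Leave alone.
- jar_b: Another jar with such a lid, upright, 84 mm in diameter, 168 mm high, about 200 mm to the right of the leaning jar. Origin: centre of its underside. Leave alone.
- oil_b: Second oil bottle, same size, at the far left of the table. Origin: centre of its underside. Leave alone.
- tin: Tin can, 70 mm in diameter, 100 mm high, at the far right of the table. Origin: centre of its underside. Leave alone.

How it is judged (in metres and radians):
On the way, in this order (a step that is already met when the one before it is completed fails the run):
1. the carton lies on its side on the mat (angle between carton's own z axis and vertical above 1.45 rad and height (world z) of carton below 0.06 m and x of carton_mid in the frame of mat between -0.075 and 0.075 m and y of carton_mid in the frame of mat between -0.11 and 0.11 m), for 0.2 s.
2. the lid, turned back, has dropped into its thread (x of lid in the frame of jar between -0.004 and 0.004 m and y of lid in the frame of jar between -0.004 and 0.004 m and angle between the z axis of lid and the z axis of jar, either way round below 0.08 rad and z of lid in the frame of jar between -0.003 and 0.0085 m), for 0.1 s.
3. the lid is screwed fully home (x of lid in the frame of jar between -0.004 and 0.004 m and y of lid in the frame of jar between -0.004 and 0.004 m and angle between the z axis of lid and the z axis of jar, either way round below 0.08 rad and z of lid in the frame of jar between -0.003 and 0.0015 m), for 0.2 s.
4. the hoop is over the lid, at its stop (value of joint hoop below 0.1 rad), for 0.2 s.
At the end, for the whole second after the job is handed in: The carton lies on its side, at rest, its centre over the mat (within 75 mm of the mat's middle along its x, 110 mm along its y); the lid is screwed home on the jar's axis, its origin at most 1.5 mm above the rim; the hoop is over it, within 0.1 rad of its stop (all of step 1 and all of step 3 and value of joint hoop below 0.1 rad and linear speed of each of carton, lid below 0.02 m/s); the robot touches nothing.
It fails at once if one of the other goods (measure, bottles, other jar, tin) is shifted by more than 30 mm (distance of any of measure, oil_a, oil_b, jar_b, tin from where it was at the start of the episode above 0.03 m).
It fails at once if one of the standing goods is tipped over (angle between any of measure, oil_a, oil_b, jar_b, tin's own z axis and vertical above 0.5 rad).
It also fails if it takes over 72 s, if anything falls off the work surface, if the arm or the gripper's body presses on something with over 40 N, if the wrist force passes 120 N, or if a joint passes its speed limit or range.

ROBOT

A 6-joint arm with a two-finger parallel gripper is mounted at the origin on the work surface. World frame = base frame: x ahead of the robot, y to its left, z up, the work surface at z = 0. Lengths are in m, angles in degrees, forces in N, time in s.
With the tool pointing down it reaches from about 0.4 to 0.825 m from the base axis. Payload 7 kg.
Tool frame: the origin (TCP) lies at the very end of the fingers, on their centre line; the grasp point (between the pads) lies behind it (r.grasp_offset is the z of the grasp point in the tool frame, in m); z points along the fingers, y is the direction in which the jaws open and shut (so a half turn about z gives the same grasp; the last joint's range is limited). The gripper opens to 88 mm and grips with 3 to 60 N. Pads are 19 mm wide; open, the fingers measure 130 mm over their backs; the gripper's body (78 mm by 193 mm) begins 47 mm behind the grasp point.
Start: joints at [-57.175, 20.546, 0.682, 0, -70.136, -16.507], TCP at [0.19, -0.648, 0.227] pointing down, gripper open.
Joint ranges: [-176.03, 176.03], [-82.01, 121.73], [-58.28, 71.71], [-173.87, 95.51], [-174.79, -0.11], [-173.66, 173.66]. Speed limits (degrees/s): [136.94, 136.94, 172.46, 180, 180, 180].

INTERFACE

Orientations are given as [roll, pitch, yaw] about the fixed x, y, z axes, in that order (R = Rz(yaw) Ry(pitch) Rx(roll)).
In Python, from plant import r gives the robot as it stands. The module is installed in compiled form; this text tells all that it offers.
- The arm moves only by the tool servo_tool, never from a script. Its argument "targets" is a list of rows, each an object of numbers: "dx", "dy", "dz": the shift along the world's x, y, z in cm; "spin": the turn about the world's z in rad; "grip": the opening in per cent of the stroke, from 0 (shut) to 100 (fully open). A call has exactly 10 rows; each row is the pose to reach, as a shift and turn from the pose commanded when the call began; what a row does not reach only later rows make up. A row lasts 1/12 s, in which the tool goes at most 41.7 mm and 7.16 degrees, less where a joint would pass 70% of its speed; a pose out of reach is approached as far as the arm can. A call with a gripper value outside its range is refused whole. The fingers move at their own pace and stop on an object; "squeeze" is the grip in N (left out, the last holds). Time passes only in rows, so rows that repeat a pose let the fingers close, or fill a call up. It gives the time, the measured TCP pose, the force and the opening at its end, in the units of the state.
- r.get_state(): the state, without advancing time (a new reading comes with each control period).
- r.capture(name): name is "side" or "top" or "wrist"; returns the picture (384x512x3 uint8, blue, green, red); there is no depth.
- r.get_calibration(name): a dict with "K" (3x3 intrinsics, pixels), "k1" (the pictures are not rectified: a ray, as slopes to the right and down, at radius r is drawn at 1 + k1 r^2 times it, then the intrinsics apply), "extrinsics" (4x4, takes a point from camera to world coordinates). Camera axes: x right, y down, z forward; pixel columns grow to the right and rows downward; lengths in m; the calibration is good to about 2 mm. A picture is of the moment at which its call begins: read the wrist's pose just before it. get_calibration takes no time and is no camera call; for the wrist camera it gives the pose at the moment of the call.
- r.close_job(): hands the job in, once; it reports no verdict.
Trained networks look in the newest picture that a camera, given by its name, has taken for a name from the list of things; names that differ only in an ending like _2 or _b are one class to them, and where a whole thing is asked for, a point or a joint stands for the part that bears it (a point fixed in the world has none). Each returns a list of dicts, best first, with "p" (0 to 1); they miss things now and then, are a little off and sometimes report something else, mostly with a low value. They report only what shows in the picture. A call takes as long as a camera call.
- r.cut_out(name, camera): "mask" (384x512 bool, what is visible of it) and "extent" ([left, top, right, bottom] in pixels, round what is visible of it).
The state is a dict: "time_s": time; "joints": joint angles; "qd": joint speeds; "joint_torque": joint torques, N m; "tcp_pos": TCP position; "eef_rot": TCP orientation; "contact_force": force on the tool from outside, world axes, zero at the start; "moment": the same for the moment, N m; "gripper_width": finger opening in m.
Only numpy, scipy, OpenCV 4.12 (cv2) and the standard library are available. Lean on these libraries where they do the work, as an engineer would, in place of code of your own. Each camera call takes 0.05 s, during which the arm holds its last target. There are 200 camera calls.

## Working session

There is one attempt and no reset: what is moved stays moved. The work goes in short steps, Python scripts to look and compute and a tool call to move; the robot and the scene stay as the last step left them, time stands still between calls to the robot, and variables do not carry over. Pictures are saved under pics/ and viewed, about 8 in all and at most 12, crops included, and the job is handed in when it is done.

Besides the shell and the picture viewer there is one more tool, called as name(argument=value, ...), one argument or row to a line, values as JSON. servo_tool: Moves the arm, as the interface text tells. Its arguments: {"type":"object","properties":{"targets":{"type":"array"},"squeeze":{"type":"number"}},"required":["targets"]}

```bash
mkdir -p pics
cat > h.py <<'E'
import numpy as np, cv2
from plant import r
def proj(P,c):
    K=np.array(c["K"]);E=np.linalg.inv(np.array(c["extrinsics"]));p=E[:3,:3]@np.asarray(P,float)+E[:3,3]
    s=p[:2]/p[2];s=s*(1+c["k1"]*(s@s));return np.array([K[0,0]*s[0]+K[0,2],K[1,1]*s[1]+K[1,2]])
def ray(uv,c):
    K=np.array(c["K"]);d=np.array([(uv[0]-K[0,2])/K[0,0],(uv[1]-K[1,2])/K[1,1]]);s=d.copy()
    for _ in range(20): s=d/(1+c["k1"]*(s@s))
    E=np.array(c["extrinsics"]);v=E[:3,:3]@np.array([s[0],s[1],1]);return E[:3,3],v/np.linalg.norm(v)
def onz(uv,c,z):
    o,v=ray(uv,c);return o+v*(z-o[2])/v[2]
def tri(uvs,cs):
    A=0;b=0
    for uv,c in zip(uvs,cs):
        o,v=ray(uv,c);M=np.eye(3)-np.outer(v,v);A=A+M;b=b+M@o
    return np.linalg.solve(A,b)
E
python3 - <<'E'
from h import *
np.set_printoptions(precision=3,suppress=True)
s=r.get_state();print({k:s[k] for k in("time_s","tcp_pos","eef_rot","gripper_width")},r.grasp_offset)
ims=[]
for n in("side","top"):
    ims.append(r.capture(n));c=r.get_calibration(n);print(n,c["k1"],np.array(c["K"]).tolist(),np.array(c["extrinsics"]).round(3).tolist())
    cv2.imwrite(f"pics/{n}0.png",cv2.resize(ims[-1],(800,600)))
    for t in("carton","mat","jar","lid","hoop","measure"):
        print(t,[(round(d["p"],2),np.round(d["extent"]).tolist()) for d in r.cut_out(t,n)[:3]])
E
```

```text
{'time_s': 0.0, 'tcp_pos': array([ 0.19 , -0.647,  0.226]), 'eef_rot': array([ 179.905,   -0.009, -163.687]), 'gripper_width': 0.08748836925816776} -0.0188
side -0.0742833370266561 [[388.8985181051201, 0.0, 255.475210612981], [0.0, 388.8985181051201, 199.54472611320915], [0.0, 0.0, 1.0]] [[-0.978, -0.142, 0.153, 0.39], [-0.209, 0.67, -0.713, 0.807], [-0.002, -0.729, -0.684, 0.931], [0.0, 0.0, 0.0, 1.0]]
carton [(0.75, [277.0, 158.0, 305.0, 232.0]), (0.39, [253.0, 124.0, 266.0, 151.0])]
mat [(0.77, [232.0, 232.0, 313.0, 323.0])]
jar [(0.85, [226.0, 155.0, 262.0, 215.0]), (0.73, [243.0, 135.0, 266.0, 172.0])]
lid [(0.91, [244.0, 167.0, 270.0, 195.0]), (0.63, [254.0, 125.0, 267.0, 151.0])]
hoop [(0.67, [228.0, 153.0, 250.0, 205.0])]
measure [(0.88, [302.0, 164.0, 319.0, 196.0])]
top -0.028954691080873573 [[474.26456642374444, 0.0, 259.32574968748776], [0.0, 474.26456642374444, 191.31604191567826], [0.0, 0.0, 1.0]] [[0.012, -0.993, 0.116, 0.425], [-1.0, -0.014, -0.015, 0.006], [0.016, -0.116, -0.993, 1.384], [0.0, 0.0, 0.0, 1.0]]
carton [(0.9, [272.0, 212.0, 297.0, 246.0]), (0.34, [76.0, 154.0, 115.0, 180.0])]
mat [(0.7, [156.0, 193.0, 263.0, 262.0])]
jar [(0.91, [339.0, 158.0, 377.0, 193.0]), (0.67, [259.0, 160.0, 318.0, 187.0])]
lid [(0.74, [268.0, 170.0, 300.0, 206.0]), (0.63, [255.0, 161.0, 316.0, 187.0])]
hoop [(0.57, [256.0, 159.0, 318.0, 189.0])]
measure [(0.71, [326.0, 214.0, 368.0, 255.0])]
```

View pics/side0.png

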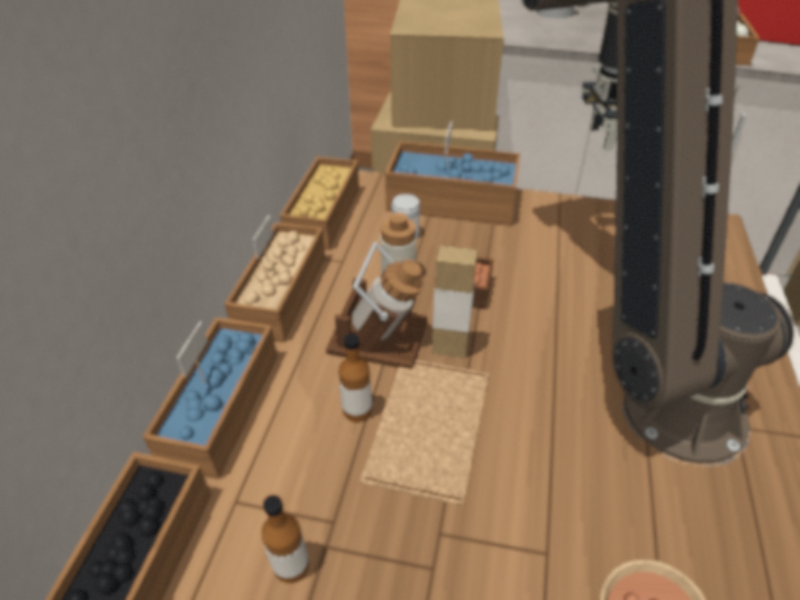

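View pics/top0.png

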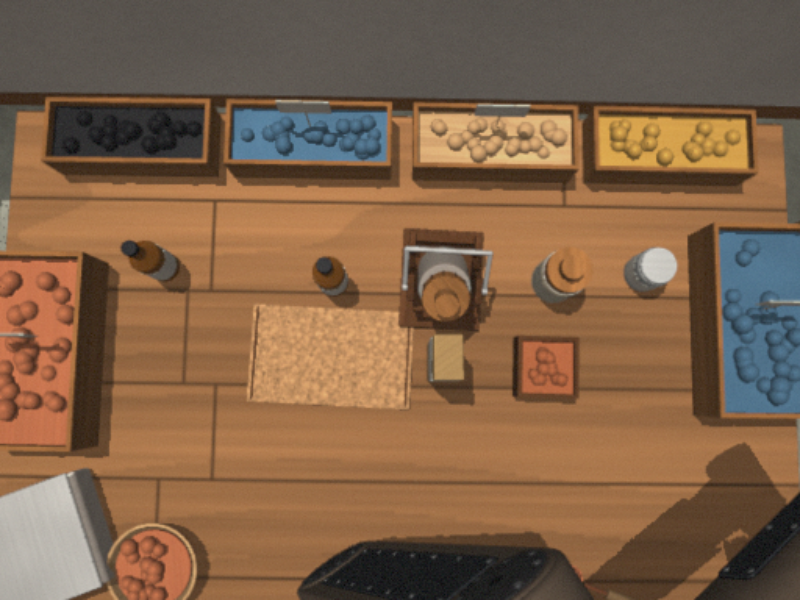

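Run:
```python
from h import *
np.set_printoptions(precision=3,suppress=True)
T=r.get_calibration("top");S=r.get_calibration("side");f=1/1.5625
print("mat",[onz(np.array(p)*f,T,.004) for p in((254,305),(412,312),(409,408),(248,401))])
print("carton top",[onz(np.array(p)*f,T,.25) for p in((434,335),(465,336),(463,382),(430,380))])
print("carton top side",[onz(np.array(p)*f,S,.25) for p in((441,248),(476,250),(474,267),(437,263))])
for n,a,b in (("knob",(446,297),(411,269)),("barL",(409,250),(357,290)),("barR",(489,254),(378,245)),("oila",(323,266),(351,341)),("jarb",(574,264),(400,222))):
    print(n,tri([np.array(a)*f,np.array(b)*f],[T,S]))
print("measure",onz(np.array((546,369))*f,T,.06))
```

```text
mat [array([0.571, 0.269, 0.004]), array([ 0.562, -0.027,  0.004]), array([ 0.384, -0.024,  0.004]), array([0.393, 0.273, 0.004])]
carton top [array([ 0.503, -0.055,  0.25 ]), array([ 0.502, -0.103,  0.25 ]), array([ 0.432, -0.1  ,  0.25 ]), array([ 0.434, -0.05 ,  0.25 ])]
carton top side [array([ 0.502, -0.086,  0.25 ]), array([ 0.438, -0.093,  0.25 ]), array([ 0.436, -0.043,  0.25 ]), array([ 0.502, -0.04 ,  0.25 ])]
knob [ 0.562 -0.077  0.198]
barL [ 0.647 -0.017  0.18 ]
barR [ 0.639 -0.148  0.19 ]
oila [0.618 0.124 0.19 ]
jarb [ 0.629 -0.299  0.146]
measure [ 0.458 -0.266  0.06 ]
```

servo_tool(
  targets=[
    {"dx":2,"dy":3.5,"dz":0,"spin":-0.03,"grip":0},
    {"dx":4,"dy":7,"dz":0,"spin":-0.06,"grip":0},
    {"dx":6,"dy":10.5,"dz":0,"spin":-0.09,"grip":0},
    {"dx":8,"dy":14,"dz":0,"spin":-0.12,"grip":0},
    {"dx":10,"dy":17.5,"dz":0,"spin":-0.15,"grip":0},
    {"dx":12,"dy":21,"dz":0,"spin":-0.18,"grip":0},
    {"dx":14,"dy":24.5,"dz":0,"spin":-0.21,"grip":0},
    {"dx":16,"dy":28,"dz":0,"spin":-0.24,"grip":0},
    {"dx":18,"dy":31.5,"dz":0,"spin":-0.27,"grip":0},
    {"dx":20,"dy":35,"dz":-1,"spin":-0.3,"grip":0},
  ],
  squeeze=20,
)

```text
time_s: 1.53
tcp_pos: [0.3912, -0.2966, 0.2186]
eef_rot: [-179.9, 0.2, 179.1]
contact_force: [1.4, -0.5, 0.6]
gripper_width: 0.027
```

servo_tool(
  targets=[
    {"dx":2,"dy":3,"dz":-0.5,"grip":0},
    {"dx":4,"dy":6,"dz":-1,"grip":0},
    {"dx":6,"dy":9,"dz":-1.5,"grip":0},
    {"dx":7.8,"dy":12,"dz":-1.6,"grip":0},
    {"dx":7.8,"dy":13.5,"dz":-1.6,"grip":0},
    {"dx":7.8,"dy":13.5,"dz":-1.6,"grip":0},
    {"dx":7.8,"dy":13.5,"dz":-1.6,"grip":0},
    {"dx":7.8,"dy":13.5,"dz":-1.6,"grip":0},
    {"dx":7.8,"dy":13.5,"dz":-1.6,"grip":0},
    {"dx":7.8,"dy":13.5,"dz":-1.6,"grip":0},
  ],
)

```text
validation failed for argument at $.ta...
```

servo_tool(
  targets=[
    {"dx":2,"dy":3,"dz":-0.5,"spin":0,"grip":0},
    {"dx":4,"dy":6,"dz":-1,"spin":0,"grip":0},
    {"dx":6,"dy":9,"dz":-1.5,"spin":0,"grip":0},
    {"dx":7.8,"dy":12,"dz":-1.6,"spin":0,"grip":0},
    {"dx":7.8,"dy":13.5,"dz":-1.6,"spin":0,"grip":0},
    {"dx":7.8,"dy":13.5,"dz":-1.6,"spin":0,"grip":0},
    {"dx":7.8,"dy":13.5,"dz":-1.6,"spin":0,"grip":0},
    {"dx":7.8,"dy":13.5,"dz":-1.6,"spin":0,"grip":0},
    {"dx":7.8,"dy":13.5,"dz":-1.6,"spin":0,"grip":0},
    {"dx":7.8,"dy":13.5,"dz":-1.6,"spin":0,"grip":0},
  ],
)

```text
time_s: 2.37
tcp_pos: [0.4674, -0.1636, 0.2007]
eef_rot: [-180.0, 0.0, 179.1]
contact_force: [-0.5, 0.3, -0.3]
gripper_width: 0.0005
```

Now push the carton.

servo_tool(
  targets=[
    {"dx":0,"dy":1.5,"dz":0,"spin":0,"grip":0},
    {"dx":0,"dy":3,"dz":0,"spin":0,"grip":0},
    {"dx":0,"dy":4,"dz":0,"spin":0,"grip":0},
    {"dx":0,"dy":5,"dz":0,"spin":0,"grip":0},
    {"dx":0,"dy":6,"dz":0,"spin":0,"grip":0},
    {"dx":0,"dy":7,"dz":0,"spin":0,"grip":0},
    {"dx":0,"dy":8,"dz":0,"spin":0,"grip":0},
    {"dx":0,"dy":9,"dz":0,"spin":0,"grip":0},
    {"dx":0,"dy":10,"dz":0,"spin":0,"grip":0},
    {"dx":0,"dy":10.5,"dz":0,"spin":0,"grip":0},
  ],
)

```text
time_s: 3.2
tcp_pos: [0.4677, -0.0565, 0.2006]
eef_rot: [180.0, 0.0, 179.2]
contact_force: [-0.1, -0.1, 0.2]
gripper_width: 0.0006
```

servo_tool(
  targets=[
    {"dx":0,"dy":0,"dz":2,"spin":0,"grip":0},
    {"dx":0,"dy":0,"dz":5,"spin":0,"grip":0},
    {"dx":0,"dy":0,"dz":8,"spin":0,"grip":0},
    {"dx":0,"dy":0,"dz":11,"spin":0,"grip":20},
    {"dx":0,"dy":0,"dz":14,"spin":0,"grip":50},
    {"dx":0,"dy":0,"dz":16,"spin":0,"grip":90},
    {"dx":0,"dy":-1.5,"dz":16,"spin":0,"grip":90},
    {"dx":0,"dy":-1.5,"dz":16,"spin":0,"grip":90},
    {"dx":0,"dy":-1.5,"dz":16,"spin":0,"grip":90},
    {"dx":0,"dy":-1.5,"dz":16,"spin":0,"grip":90},
  ],
)

```text
time_s: 4.03
tcp_pos: [0.4673, -0.0726, 0.3599]
eef_rot: [-180.0, -0.1, 179.1]
contact_force: [0.8, 1.1, -0.4]
gripper_width: 0.042
```

Run:
```python
from h import *
np.set_printoptions(precision=3,suppress=True)
s=r.get_state();print(s["tcp_pos"],s["eef_rot"],s["joints"])
W=r.get_calibration("wrist");print(np.array(W["K"]).tolist(),np.array(W["extrinsics"]).tolist(),W["k1"])
import pickle;pickle.dump(W,open("W1.pkl","wb"))
a=r.capture("wrist");b=r.capture("top");cv2.imwrite("pics/w1raw.png",a);cv2.imwrite("pics/t1raw.png",b)
cv2.imwrite("pics/c1.png",np.hstack([cv2.resize(a,(440,330)),cv2.resize(b[120:300,120:360],(360,330))]))
```

```text
[ 0.467 -0.073  0.36 ] [-179.999   -0.068  179.105] [  15.086   -2.543  -10.21    -0.018  -82.399 -105.978]
[[343.8538196034022, 0.0, 260.5981906409757], [0.0, 343.8538196034022, 192.11784693716163], [0.0, 0.0, 1.0]] [[0.017227244626284267, 0.958910948873922, 0.28318371099394385, 0.39042213260698194], [0.9998515888884014, -0.016564089033422557, -0.004736153696060453, -0.07119032205688541], [0.00014913056701662853, 0.2832232742629183, -0.9590539894478655, 0.517113243116419], [0.0, 0.0, 0.0, 1.0]] -0.015144403370928261
```

View pics/c1.png

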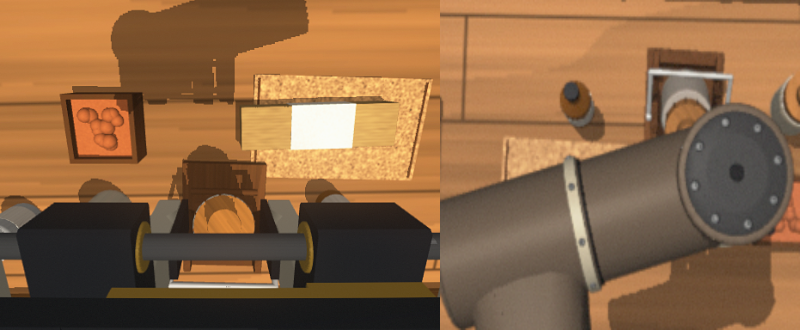

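servo_tool(
  targets=[
    {"dx":2,"dy":-2,"dz":0,"spin":0,"grip":90},
    {"dx":4,"dy":-4,"dz":0,"spin":0,"grip":90},
    {"dx":6,"dy":-5,"dz":0,"spin":0,"grip":90},
    {"dx":6,"dy":-5,"dz":0,"spin":0,"grip":90},
    {"dx":6,"dy":-5,"dz":0,"spin":0,"grip":90},
    {"dx":6,"dy":-5,"dz":0,"spin":0,"grip":90},
    {"dx":6,"dy":-5,"dz":0,"spin":0,"grip":90},
    {"dx":6,"dy":-5,"dz":0,"spin":0,"grip":90},
    {"dx":6,"dy":-5,"dz":0,"spin":0,"grip":90},
    {"dx":6,"dy":-5,"dz":0,"spin":0,"grip":90},
  ],
)

```text
time_s: 4.97
tcp_pos: [0.5274, -0.1225, 0.361]
eef_rot: [180.0, 0.0, 179.2]
contact_force: [0.5, -0.2, 0.1]
gripper_width: 0.0792
```

```bash
cat > snap.py <<'E'
import sys,pickle
from h import *
n=sys.argv[1]
W=r.get_calibration("wrist");a=r.capture("wrist");pickle.dump(W,open(n+".pkl","wb"));cv2.imwrite(f"pics/{n}.png",a)
for t in("lid","hoop"):
    for d in r.cut_out(t,"wrist")[:2]:
        print(t,round(d["p"],2),np.round(d["extent"],1).tolist())
E
python3 snap.py A
```

```text
lid 0.77 [267.7, 173.1, 346.5, 246.9]
hoop 0.6 [238.7, 209.9, 363.6, 272.4]
```

servo_tool(
  targets=[
    {"dx":1,"dy":3,"dz":0,"spin":0,"grip":90},
    {"dx":2,"dy":6,"dz":0,"spin":0,"grip":90},
    {"dx":3,"dy":9,"dz":0,"spin":0,"grip":90},
    {"dx":3,"dy":11,"dz":0,"spin":0,"grip":90},
    {"dx":3,"dy":11,"dz":0,"spin":0,"grip":90},
    {"dx":3,"dy":11,"dz":0,"spin":0,"grip":90},
    {"dx":3,"dy":11,"dz":0,"spin":0,"grip":90},
    {"dx":3,"dy":11,"dz":0,"spin":0,"grip":90},
    {"dx":3,"dy":11,"dz":0,"spin":0,"grip":90},
    {"dx":3,"dy":11,"dz":0,"spin":0,"grip":90},
  ],
)

```text
time_s: 5.95
tcp_pos: [0.5575, -0.0136, 0.3607]
eef_rot: [180.0, 0.0, 179.1]
contact_force: [-0.2, 0.5, 1.0]
gripper_width: 0.0786
```

```bash
python3 snap.py B; python3 -c "
import cv2,numpy as np
a,b=[cv2.imread(f'pics/{n}.png') for n in 'AB']
cv2.imwrite('pics/AB.png',np.hstack([a,b])[:, :1024] if 0 else np.vstack([a[20:310,100:500],b[20:310,0:400]]))"
```

```text
lid 0.92 [161.6, 146.0, 243.0, 225.0]
hoop 0.7 [134.9, 186.8, 270.2, 266.4]
```

View pics/AB.png

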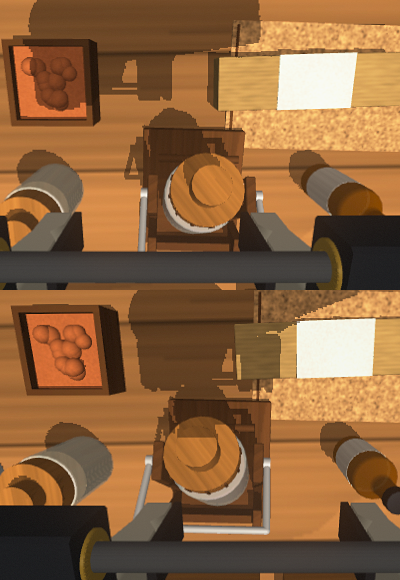

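```bash
cat > fit.py <<'E'
import pickle
from h import *
from scipy.optimize import least_squares
np.set_printoptions(precision=4,suppress=True)
C=[pickle.load(open(n+".pkl","rb")) for n in "AB"]
t=np.radians(27);y0=np.radians(-1.7)
Rj=cv2.Rodrigues(np.array([0,0,y0]))[0]@np.array([[np.cos(t),0,-np.sin(t)],[0,1,0],[np.sin(t),0,np.cos(t)]])
ph=np.linspace(0,2*np.pi,60)
def circ(o,rad,h): return [o+Rj@np.array([rad*np.cos(p),rad*np.sin(p),h]) for p in ph]
if __name__=="__main__":
    for n in "AB":
        pass
    E=[[267.7,173.1,346.5,246.9],[161.6,146.0,243.0,225.0]]
    for sk in(0,-.008,-.016):
        def res(o):
            out=[]
            for c,e in zip(C,E):
                u=np.array([proj(P,c) for P in circ(o,.039,.004)+circ(o,.039,sk)+circ(o,.02,.034)])
                out+=list(np.r_[u.min(0),u.max(0)]-e)
            return np.array(out)
        s=least_squares(res,[.575,-.077,.17]);print(sk,s.x,s.cost,s.fun.round(1),"knob",s.x+Rj[:,2]*.034)
    print("tri knob",tri([(309,205),(189,175)],C))
    o=tri([(309,205),(189,175)],C)-Rj[:,2]*.034
    for n,c in zip("AB",C):
        im=cv2.imread(f"pics/{n}.png");im=cv2.resize(im,None,fx=3,fy=3,interpolation=cv2.INTER_CUBIC)
        for col,oo in(((0,255,0),o),((255,0,255),s.x)):
            for rad,h in((.039,.004),(.02,.034)):
                cv2.polylines(im,[np.round(3*np.array([proj(P,c) for P in circ(oo,rad,h)])+1).astype(int)],True,col,1)
        u=proj(o,c)*3;x,y=int(u[0]),int(u[1]);cv2.imwrite(f"pics/ov{n}.png",im[y-200:y+200,x-200:x+200])
    cv2.imwrite("pics/ov.png",np.hstack([cv2.imread("pics/ovA.png"),cv2.imread("pics/ovB.png")]))
E
python3 fit.py
```

```text
0 [ 0.5715 -0.0738  0.1803] 12.63283501491216 [ 2.8  0.1 -0.3  1.5  0.6  0.6 -3.1 -2.2] knob [ 0.556  -0.0733  0.2106]
-0.008 [ 0.5713 -0.0738  0.1801] 9.556706122516529 [ 2.5 -0.1 -0.4  1.4  0.6  0.4 -2.7 -1.7] knob [ 0.5559 -0.0733  0.2104]
-0.016 [ 0.5711 -0.0738  0.1798] 7.164073809537971 [ 2.2 -0.3 -0.5  1.3  0.6  0.2 -2.3 -1.2] knob [ 0.5557 -0.0734  0.2101]
tri knob [ 0.5528 -0.078   0.2167]
```

View pics/ov.png

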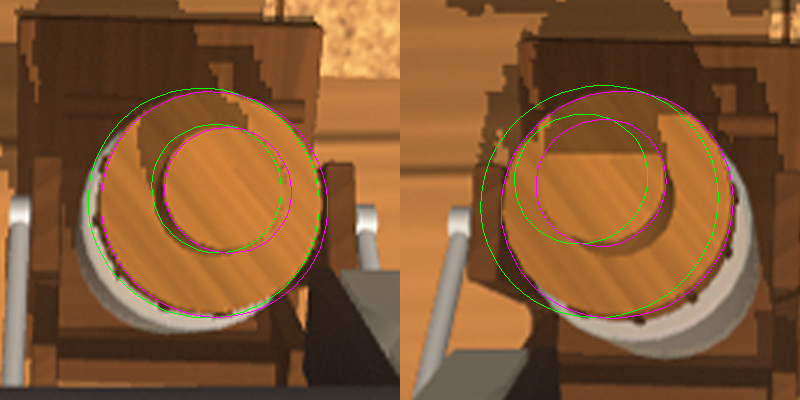

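servo_tool(
  targets=[
    {"dx":0.1,"dy":-2,"dz":-1,"spin":-0.09,"grip":65},
    {"dx":0.2,"dy":-4,"dz":-2,"spin":-0.18,"grip":65},
    {"dx":0.25,"dy":-6,"dz":-4,"spin":-0.27,"grip":65},
    {"dx":0.25,"dy":-6.05,"dz":-7,"spin":-0.36,"grip":65},
    {"dx":0.25,"dy":-6.05,"dz":-10,"spin":-0.36,"grip":65},
    {"dx":0.25,"dy":-6.05,"dz":-12,"spin":-0.36,"grip":65},
    {"dx":0.25,"dy":-6.05,"dz":-14,"spin":-0.36,"grip":65},
    {"dx":0.25,"dy":-6.05,"dz":-16,"spin":-0.36,"grip":65},
    {"dx":0.25,"dy":-6.05,"dz":-16.8,"spin":-0.36,"grip":65},
    {"dx":0.25,"dy":-6.05,"dz":-16.8,"spin":-0.36,"grip":65},
  ],
)

```text
time_s: 6.93
tcp_pos: [0.559, -0.0736, 0.1906]
eef_rot: [-179.9, -0.2, 158.5]
contact_force: [-0.2, 0.4, -0.5]
gripper_width: 0.0568
```

Run:
```python
from h import *
s=r.get_state();print(s["tcp_pos"].round(4),s["contact_force"].round(1),s["joints"].round(1))
a=r.capture("wrist");b=r.capture("side")
cv2.imwrite("pics/g1.png",np.hstack([cv2.resize(a,(440,330)),cv2.resize(b[130:220,210:310],(360,330))]))
```

```text
[ 0.559  -0.0736  0.1906] [-0.2  0.4 -0.5] [  12.4   11.8  -16.4   -0.   -62.  -123.9]
```

View pics/g1.png

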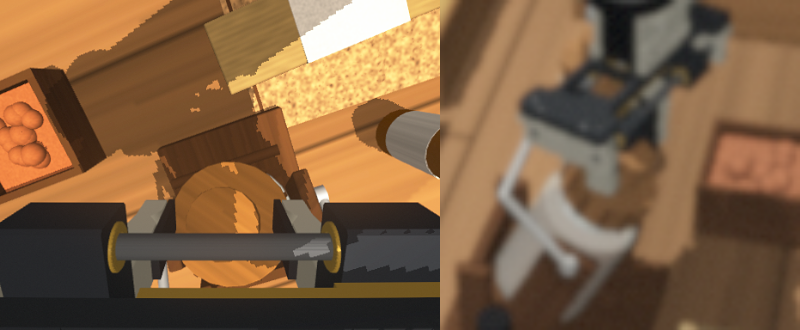

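servo_tool(
  targets=[
    {"dx":0,"dy":0,"dz":0,"spin":0,"grip":35},
    {"dx":0,"dy":0,"dz":0,"spin":0,"grip":35},
    {"dx":0,"dy":0,"dz":0,"spin":0,"grip":35},
    {"dx":0,"dy":0,"dz":0,"spin":0,"grip":35},
    {"dx":0,"dy":0,"dz":0,"spin":0,"grip":35},
    {"dx":0,"dy":0,"dz":0,"spin":0,"grip":35},
    {"dx":0.05,"dy":0,"dz":-0.1,"spin":0,"grip":35},
    {"dx":0.05,"dy":0,"dz":-0.1,"spin":0,"grip":35},
    {"dx":0.05,"dy":0,"dz":-0.1,"spin":0,"grip":35},
    {"dx":0.05,"dy":0,"dz":-0.1,"spin":0,"grip":35},
  ],
  squeeze=15,
)

```text
time_s: 7.87
tcp_pos: [0.5607, -0.0735, 0.1933]
eef_rot: [-180.0, 0.1, 158.5]
contact_force: [-5.8, 1.1, 12.4]
gripper_width: 0.041
```

servo_tool(
  targets=[
    {"dx":-0.05,"dy":0,"dz":0.1,"spin":0,"grip":35},
    {"dx":-0.1,"dy":0,"dz":0.2,"spin":0,"grip":35},
    {"dx":-0.1,"dy":0,"dz":0.2,"spin":0.04,"grip":35},
    {"dx":-0.1,"dy":0,"dz":0.2,"spin":0.08,"grip":35},
    {"dx":-0.1,"dy":0,"dz":0.2,"spin":0.12,"grip":35},
    {"dx":-0.1,"dy":0,"dz":0.2,"spin":0.16,"grip":35},
    {"dx":-0.1,"dy":0,"dz":0.2,"spin":0.2,"grip":35},
    {"dx":-0.1,"dy":0,"dz":0.2,"spin":0.24,"grip":35},
    {"dx":-0.1,"dy":0,"dz":0.2,"spin":0.28,"grip":35},
    {"dx":-0.1,"dy":0,"dz":0.2,"spin":0.32,"grip":35},
  ],
)

```text
time_s: 8.7
tcp_pos: [0.5581, -0.0746, 0.1933]
eef_rot: [-179.9, -0.2, 176.9]
contact_force: [-4.7, -5.2, 3.9]
gripper_width: 0.0395
```

```bash
cat > st.py <<'E'
from plant import r
s=r.get_state();print(s["time_s"],s["tcp_pos"].round(4),s["eef_rot"].round(1),s["contact_force"].round(1),s["moment"].round(2),round(s["gripper_width"],4))
E
python3 st.py
```

```text
8.7 [ 0.5581 -0.0746  0.1933] [-179.9   -0.2  176.9] [-4.7 -5.2  3.9] [-2.3   1.8  -0.29] 0.0395
```

servo_tool(
  targets=[
    {"dx":0,"dy":-0.05,"dz":0,"spin":0.04,"grip":35},
    {"dx":0,"dy":-0.1,"dz":0,"spin":0.08,"grip":35},
    {"dx":0,"dy":-0.1,"dz":0,"spin":0.12,"grip":35},
    {"dx":0,"dy":-0.1,"dz":0,"spin":0.16,"grip":35},
    {"dx":0,"dy":-0.1,"dz":0,"spin":0.2,"grip":35},
    {"dx":0,"dy":-0.1,"dz":0,"spin":0.24,"grip":35},
    {"dx":0,"dy":-0.1,"dz":0,"spin":0.28,"grip":35},
    {"dx":0,"dy":-0.1,"dz":0,"spin":0.32,"grip":35},
    {"dx":0,"dy":-0.1,"dz":0,"spin":0.36,"grip":35},
    {"dx":0,"dy":-0.1,"dz":0,"spin":0.4,"grip":35},
  ],
)

```text
time_s: 9.53
tcp_pos: [0.5594, -0.0765, 0.1945]
eef_rot: [-179.8, -0.1, -160.2]
contact_force: [-2.6, -9.6, 7.3]
gripper_width: 0.0399
```

```bash
python3 st.py; python3 snap.py C; python3 -c "
import cv2
a=cv2.imread('pics/C.png');cv2.imwrite('pics/C2.png',cv2.resize(a[130:350,150:400],(750,600)[::1]))"
```

```text
9.5333 [ 0.5594 -0.0765  0.1945] [-1.798e+02 -1.000e-01 -1.602e+02] [-2.6 -9.6  7.3] [-3.94  0.78 -0.5 ] 0.0399
lid 0.71 [189.0, 184.8, 326.1, 328.4]
hoop 0.69 [141.2, 209.9, 326.2, 334.9]
```

View pics/C2.png

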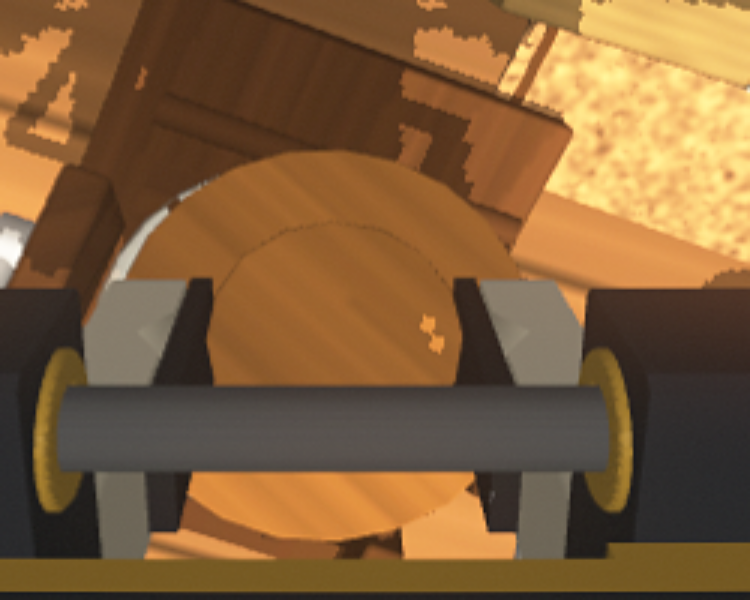

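servo_tool(
  targets=[
    {"dx":0,"dy":0,"dz":0,"spin":0,"grip":62},
    {"dx":0,"dy":0,"dz":0,"spin":0,"grip":62},
    {"dx":0,"dy":0,"dz":0,"spin":0,"grip":62},
    {"dx":0,"dy":0,"dz":0,"spin":-0.12,"grip":62},
    {"dx":0,"dy":0,"dz":0,"spin":-0.24,"grip":62},
    {"dx":0,"dy":0,"dz":0,"spin":-0.36,"grip":62},
    {"dx":0,"dy":0,"dz":0,"spin":-0.48,"grip":62},
    {"dx":0,"dy":0,"dz":0,"spin":-0.6,"grip":62},
    {"dx":0,"dy":0,"dz":0,"spin":-0.72,"grip":62},
    {"dx":0,"dy":0,"dz":0,"spin":-0.72,"grip":62},
  ],
)

```text
time_s: 10.52
tcp_pos: [0.5595, -0.0739, 0.1931]
eef_rot: [180.0, -0.0, 158.2]
contact_force: [0.7, 0.2, 0.0]
gripper_width: 0.0547
```

```bash
python3 st.py; python3 snap.py D
cat > grain.py <<'E'
import sys,pickle
from h import *
# dominant grain direction on the knob top, mapped to world xy angle (deg, mod 180), given knob-top centre
def grain(n,ctr,half=.009):
    c=pickle.load(open(n+".pkl","rb"));g=cv2.GaussianBlur(cv2.cvtColor(cv2.imread(f"pics/{n}.png"),cv2.COLOR_BGR2GRAY),(0,0),1).astype(float)
    from fit import Rj
    # rectify knob-top plane: jar x down, y right
    N=120;M=np.array([[proj(ctr+Rj@np.array([a,b,0]),c) for b in np.linspace(-.02,.02,N)] for a in np.linspace(-.02,.02,N)],np.float32)
    im=cv2.remap(cv2.imread(f"pics/{n}.png"),M[...,0],M[...,1],cv2.INTER_CUBIC);return im
ims=[]
for n,ctr in (("A",(.5557,-.0745,.2085)),("D",(.5557,-.0745,.2085))):
    im=grain(n,np.array(ctr));ims.append(cv2.resize(im,(390,390)))
cv2.imwrite("pics/grain.png",np.hstack(ims))
E
python3 grain.py
```

```text
10.5167 [ 0.5595 -0.0739  0.1931] [180.   -0.  158.2] [0.7 0.2 0. ] [-0.04  0.   -0.03] 0.0547
lid 0.83 [202.9, 180.9, 342.5, 326.7]
lid 0.57 [0.0, 78.9, 123.5, 237.1]
hoop 0.97 [187.9, 212.7, 384.1, 334.3]
```

View pics/grain.png

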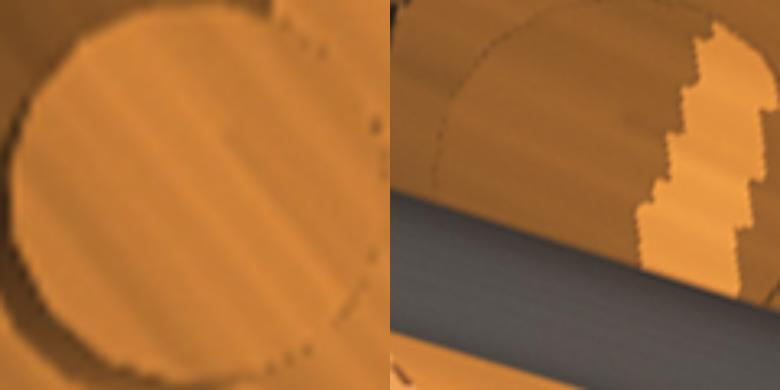

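servo_tool(
  targets=[
    {"dx":0.3,"dy":0,"dz":0,"spin":0.02,"grip":35},
    {"dx":0.3,"dy":0,"dz":0,"spin":0.02,"grip":35},
    {"dx":0.3,"dy":0,"dz":0,"spin":0.02,"grip":35},
    {"dx":0.3,"dy":0,"dz":0,"spin":0.02,"grip":35},
    {"dx":0.3,"dy":0,"dz":0,"spin":0.02,"grip":35},
    {"dx":0.3,"dy":0,"dz":-0.05,"spin":0.06,"grip":35},
    {"dx":0.3,"dy":0,"dz":-0.1,"spin":0.1,"grip":35},
    {"dx":0.3,"dy":0,"dz":-0.1,"spin":0.14,"grip":35},
    {"dx":0.3,"dy":0,"dz":-0.1,"spin":0.18,"grip":35},
    {"dx":0.3,"dy":0,"dz":-0.1,"spin":0.22,"grip":35},
  ],
)

```text
time_s: 11.5
tcp_pos: [0.5625, -0.0753, 0.1935]
eef_rot: [-179.9, 0.0, 171.2]
contact_force: [-1.2, -2.7, 5.5]
gripper_width: 0.0404
```

```bash
python3 st.py
```

```text
11.5 [ 0.5625 -0.0753  0.1935] [-179.9    0.   171.2] [-1.2 -2.7  5.5] [-1.33  0.62 -0.29] 0.0404
```

servo_tool(
  targets=[
    {"dx":0,"dy":0,"dz":0,"spin":0.02,"grip":35},
    {"dx":0,"dy":0,"dz":0,"spin":0.04,"grip":35},
    {"dx":0,"dy":0,"dz":0,"spin":0.06,"grip":35},
    {"dx":0.05,"dy":0,"dz":-0.1,"spin":0.06,"grip":35},
    {"dx":0.1,"dy":0,"dz":-0.2,"spin":0.06,"grip":35},
    {"dx":0.1,"dy":0,"dz":-0.2,"spin":0.06,"grip":35},
    {"dx":0.1,"dy":0,"dz":-0.2,"spin":0.06,"grip":35},
    {"dx":0.1,"dy":0,"dz":-0.2,"spin":0.06,"grip":35},
    {"dx":0.1,"dy":0,"dz":-0.2,"spin":0.06,"grip":35},
    {"dx":0.1,"dy":0,"dz":-0.2,"spin":0.06,"grip":35},
  ],
)

```text
time_s: 12.33
tcp_pos: [0.5636, -0.0739, 0.1921]
eef_rot: [180.0, 0.1, 174.6]
contact_force: [-4.7, 4.3, 10.2]
gripper_width: 0.0396
```

```bash
python3 st.py
```

```text
12.3333 [ 0.5636 -0.0739  0.1921] [1.800e+02 1.000e-01 1.746e+02] [-4.7  4.3 10.2] [1.63 1.86 0.09] 0.0396
```

servo_tool(
  targets=[
    {"dx":-0.05,"dy":0,"dz":0.1,"spin":0.02,"grip":35},
    {"dx":-0.05,"dy":0,"dz":0.1,"spin":0.04,"grip":35},
    {"dx":-0.05,"dy":0,"dz":0.1,"spin":0.06,"grip":35},
    {"dx":-0.05,"dy":0,"dz":0.1,"spin":0.08,"grip":35},
    {"dx":-0.05,"dy":0,"dz":0.1,"spin":0.1,"grip":35},
    {"dx":-0.05,"dy":0,"dz":0.1,"spin":0.12,"grip":35},
    {"dx":-0.05,"dy":0,"dz":0.1,"spin":0.14,"grip":35},
    {"dx":-0.05,"dy":0,"dz":0.1,"spin":0.16,"grip":35},
    {"dx":-0.05,"dy":0,"dz":0.1,"spin":0.18,"grip":35},
    {"dx":-0.05,"dy":0,"dz":0.1,"spin":0.2,"grip":35},
  ],
)

```text
time_s: 13.17
tcp_pos: [0.5635, -0.0752, 0.1921]
eef_rot: [-179.9, 0.0, -173.9]
contact_force: [1.3, -5.2, 3.6]
gripper_width: 0.0392
```

```bash
python3 st.py;python3 snap.py E;sed -i 's/^for n,ctr in.*/for n,ctr in (("D",(.5557,-.0745,.2085)),("E",(.5557,-.0745,.2085))):/' grain.py; python3 grain.py; python3 -c "
import cv2,numpy as np
e=cv2.imread('pics/E.png')[130:340,160:380];cv2.imwrite('pics/E2.png',np.vstack([cv2.imread('pics/grain.png')[:200],cv2.resize(e,(780,390))]))"
```

```text
13.1667 [ 0.5635 -0.0752  0.1921] [-179.9    0.  -173.9] [ 1.3 -5.2  3.6] [-2.36 -0.36 -0.08] 0.0392
lid 0.6 [191.3, 176.0, 333.9, 321.5]
lid 0.16 [1.3, 168.4, 93.1, 269.9]
hoop 0.65 [153.5, 227.4, 166.1, 234.2]
```

View pics/E2.png

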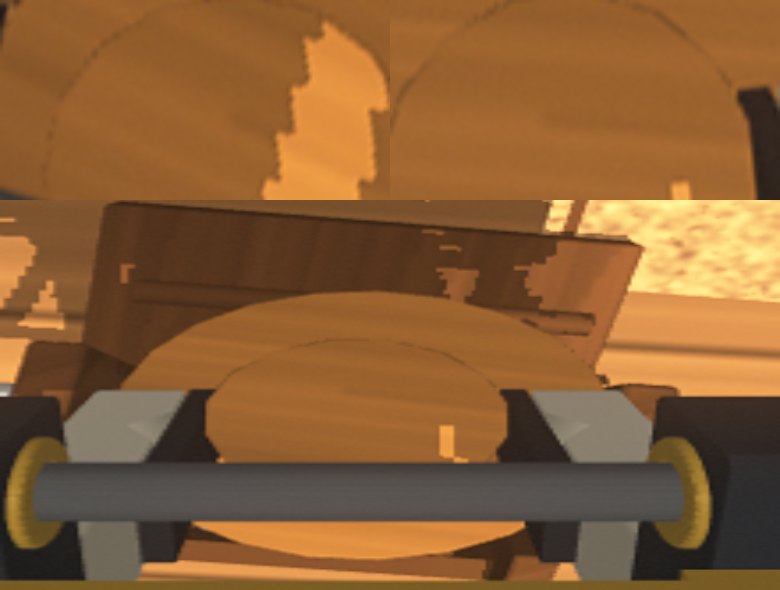

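servo_tool(
  targets=[
    {"dx":0.05,"dy":-0.05,"dz":-0.1,"spin":0,"grip":35},
    {"dx":0.1,"dy":-0.05,"dz":-0.2,"spin":0,"grip":35},
    {"dx":0.15,"dy":-0.05,"dz":-0.3,"spin":0,"grip":35},
    {"dx":0.15,"dy":-0.05,"dz":-0.3,"spin":0,"grip":35},
    {"dx":0.15,"dy":-0.05,"dz":-0.3,"spin":0,"grip":35},
    {"dx":0.15,"dy":-0.05,"dz":-0.3,"spin":0,"grip":35},
    {"dx":0.15,"dy":-0.05,"dz":-0.3,"spin":0,"grip":35},
    {"dx":0.15,"dy":-0.05,"dz":-0.3,"spin":0,"grip":35},
    {"dx":0.15,"dy":-0.05,"dz":-0.3,"spin":0,"grip":35},
    {"dx":0.15,"dy":-0.05,"dz":-0.3,"spin":0,"grip":35},
  ],
)

```text
time_s: 14.15
tcp_pos: [0.5646, -0.0747, 0.1882]
eef_rot: [180.0, -0.0, -174.0]
contact_force: [3.2, -2.3, -6.1]
gripper_width: 0.0393
```

```bash
python3 st.py
```

```text
14.15 [ 0.5646 -0.0747  0.1882] [ 180.   -0. -174.] [ 3.2 -2.3 -6.1] [-1.35 -1.31 -0.08] 0.0393
```

servo_tool(
  targets=[
    {"dx":0.05,"dy":0,"dz":-0.1,"spin":0,"grip":35},
    {"dx":0.1,"dy":0,"dz":-0.2,"spin":0,"grip":35},
    {"dx":0.1,"dy":0,"dz":-0.2,"spin":0,"grip":35},
    {"dx":0.1,"dy":0,"dz":-0.2,"spin":0,"grip":35},
    {"dx":0.1,"dy":0,"dz":-0.2,"spin":0,"grip":35},
    {"dx":0.1,"dy":0,"dz":-0.2,"spin":0,"grip":35},
    {"dx":0.1,"dy":0,"dz":-0.2,"spin":0,"grip":35},
    {"dx":0.1,"dy":0,"dz":-0.2,"spin":0,"grip":35},
    {"dx":0.1,"dy":0,"dz":-0.2,"spin":0,"grip":35},
    {"dx":0.1,"dy":0,"dz":-0.2,"spin":0,"grip":35},
  ],
)

```text
time_s: 14.98
tcp_pos: [0.5656, -0.0748, 0.1866]
eef_rot: [180.0, 0.0, -174.0]
contact_force: [0.6, -1.8, 0.2]
gripper_width: 0.0394
```

```bash
python3 st.py
```

```text
14.9833 [ 0.5656 -0.0748  0.1866] [ 180.    0. -174.] [ 0.6 -1.8  0.2] [-1.02 -0.26 -0.06] 0.0394
```

servo_tool(
  targets=[
    {"dx":0.05,"dy":0,"dz":-0.1,"spin":0,"grip":35},
    {"dx":0.1,"dy":0,"dz":-0.2,"spin":0,"grip":35},
    {"dx":0.15,"dy":0,"dz":-0.3,"spin":0,"grip":35},
    {"dx":0.15,"dy":0,"dz":-0.3,"spin":0,"grip":35},
    {"dx":0.15,"dy":0,"dz":-0.3,"spin":0,"grip":35},
    {"dx":0.15,"dy":0,"dz":-0.3,"spin":0,"grip":35},
    {"dx":0.15,"dy":0,"dz":-0.3,"spin":0,"grip":35},
    {"dx":0.15,"dy":0,"dz":-0.3,"spin":0,"grip":35},
    {"dx":0.15,"dy":0,"dz":-0.3,"spin":0,"grip":35},
    {"dx":0.15,"dy":0,"dz":-0.3,"spin":0,"grip":35},
  ],
)

```text
time_s: 15.82
tcp_pos: [0.5681, -0.0741, 0.1851]
eef_rot: [180.0, 0.2, -174.0]
contact_force: [-1.5, 1.2, 10.4]
gripper_width: 0.0395
```

```bash
python3 st.py; python3 snap.py F
python3 - <<'E'
from h import *
r.capture("side")
for d in r.cut_out("lid","side")[:3]: print(round(d["p"],2),np.round(d["extent"],1).tolist())
E
```

```text
15.8167 [ 0.5681 -0.0741  0.1851] [ 180.     0.2 -174. ] [-1.5  1.2 10.4] [ 0.76  0.71 -0.09] 0.0395
lid 0.81 [188.3, 174.7, 331.1, 318.9]
hoop 0.7 [145.5, 226.3, 159.5, 236.2]
hoop 0.16 [313.2, 0.0, 509.6, 200.3]
```

```bash
cat > lidfit.py <<'E'
import sys,pickle
from fit import *
rim=np.array([.5711,-.0738,.1798])-Rj[:,2]*.014
def lidfit(n,e):
    c=pickle.load(open(n+".pkl","rb"))
    def res(q):
        o=rim+Rj@np.array([0,q[1],q[0]])
        u=np.array([proj(P,c) for P in circ(o,.039,.004)+circ(o,.039,-.012)+circ(o,.02,.034)])
        return (np.r_[u.min(0),u.max(0)]-e)
    s=least_squares(res,[.01,0]);return s.x*1000,s.fun.round(1)
if __name__=="__main__":
    for n,e in (("A",[267.7,173.1,346.5,246.9]),("B",[161.6,146,243,225]),("C",[189,184.8,326.1,328.4]),("D",[202.9,180.9,342.5,326.7]),("E",[191.3,176,333.9,321.5]),("F",[188.3,174.7,331.1,318.9])):
        print(n,*lidfit(n,np.array(e)))
E
python3 lidfit.py
```

```text
A [17.2931 -1.4788] [ 1.1 -1.1 -1.1  1.1]
B [16.0564  1.2711] [ 1.3 -0.5 -1.4 -1.8]
C [8.7918 0.5236] [-1.9  4.2 -0.6  3.1]
D [9.5439 1.8402] [0.8 5.4 2.2 3.9]
E [9.0922 0.657 ] [-0.9  7.2 -0.9  6.8]
F [0.4467 0.2114] [-0.6  6.6 -1.1  7.1]
```

servo_tool(
  targets=[
    {"dx":-0.05,"dy":0,"dz":0.1,"spin":-0.03,"grip":35},
    {"dx":-0.05,"dy":0,"dz":0.1,"spin":-0.09,"grip":35},
    {"dx":-0.05,"dy":0,"dz":0.1,"spin":-0.15,"grip":35},
    {"dx":-0.05,"dy":0,"dz":0.1,"spin":-0.21,"grip":35},
    {"dx":-0.05,"dy":0,"dz":0.1,"spin":-0.27,"grip":35},
    {"dx":-0.05,"dy":0,"dz":0.05,"spin":-0.33,"grip":35},
    {"dx":-0.02,"dy":0,"dz":0.05,"spin":-0.39,"grip":35},
    {"dx":0,"dy":0,"dz":0,"spin":-0.45,"grip":35},
    {"dx":0,"dy":0,"dz":-0.05,"spin":-0.51,"grip":35},
    {"dx":0.02,"dy":0,"dz":-0.05,"spin":-0.57,"grip":35},
  ],
)

```text
time_s: 16.9
tcp_pos: [0.5685, -0.0757, 0.1843]
eef_rot: [-180.0, 0.2, 153.3]
contact_force: [0.8, -8.4, 4.0]
gripper_width: 0.0405
```

```bash
python3 st.py; python3 snap.py G
```

```text
16.9 [ 0.5685 -0.0757  0.1843] [-180.     0.2  153.3] [ 0.8 -8.4  4. ] [-2.94 -0.7   0.65] 0.0405
lid 0.85 [195.1, 171.4, 343.9, 319.9]
hoop 0.96 [200.4, 194.9, 398.7, 334.4]
```

servo_tool(
  targets=[
    {"dx":0,"dy":0,"dz":0.1,"spin":0,"grip":62},
    {"dx":0,"dy":0,"dz":0.1,"spin":0,"grip":62},
    {"dx":-0.2,"dy":0,"dz":0.1,"spin":0.1,"grip":62},
    {"dx":-0.4,"dy":0,"dz":0.1,"spin":0.22,"grip":62},
    {"dx":-0.4,"dy":0,"dz":0.1,"spin":0.34,"grip":62},
    {"dx":-0.4,"dy":0,"dz":0.1,"spin":0.46,"grip":62},
    {"dx":-0.4,"dy":0,"dz":0.1,"spin":0.58,"grip":62},
    {"dx":-0.4,"dy":0,"dz":0.1,"spin":0.7,"grip":62},
    {"dx":-0.4,"dy":0,"dz":0.1,"spin":0.82,"grip":62},
    {"dx":-0.4,"dy":0,"dz":0.1,"spin":0.9,"grip":62},
  ],
)

```text
time_s: 17.88
tcp_pos: [0.563, -0.0742, 0.1836]
eef_rot: [179.9, -0.0, -154.7]
contact_force: [-0.1, -0.8, -0.1]
gripper_width: 0.0542
```

```bash
python3 st.py; python3 snap.py H
cat > gr.py <<'E'
import sys,pickle
from fit import *
rim=np.array([.5711,-.0738,.1798])-Rj[:,2]*.014
def gr(n,s):
    c=pickle.load(open(n+".pkl","rb"));ctr=rim+Rj[:,2]*(s+.034);N=160
    M=np.array([[proj(ctr+Rj@np.array([a,b,0]),c) for b in np.linspace(-.02,.02,N)] for a in np.linspace(-.02,.02,N)],np.float32)
    im=cv2.remap(cv2.imread(f"pics/{n}.png"),M[...,0],M[...,1],cv2.INTER_CUBIC);return im
def ang(im):
    b=im.astype(float);g=cv2.GaussianBlur(np.log(b[...,2]+1),(0,0),2)
    g=g-cv2.GaussianBlur(g,(0,0),12)
    gx=cv2.Sobel(g,cv2.CV_64F,1,0);gy=cv2.Sobel(g,cv2.CV_64F,0,1);m=np.hypot(gx,gy)
    w=(m<np.percentile(m,100))
    yy,xx=np.mgrid[:160,:160]; w&=(np.hypot(yy-80,xx-80)<65)&(b.min(-1)>15)&(b[...,2]-b[...,0]>50)&(m<.02)
    J=lambda a:(a*w).sum()
    th=.5*np.degrees(np.arctan2(2*J(gx*gy),J(gx*gx)-J(gy*gy)))+90
    return (th+90)%180-90, w.mean(), (np.hypot(2*J(gx*gy),J(gx*gx)-J(gy*gy))/J(gx*gx+gy*gy))
for a in sys.argv[1:]:
    n,s=a.split(":");print(n,[round(float(v),2) for v in ang(gr(n,float(s)/1000))])
E
python3 gr.py A:14 B:14 C:14 D:14 E:14 F:5 G:4 H:4
```

```text
17.8833 [ 0.563  -0.0742  0.1836] [ 179.9   -0.  -154.7] [-0.1 -0.8 -0.1] [-0.03  0.02  0.  ] 0.0542
lid 0.96 [182.7, 180.7, 318.0, 327.2]
hoop 0.76 [124.2, 200.1, 329.5, 333.2]
A [53.7, 0.18, 0.54]
B [58.47, 0.11, 0.36]
C [23.47, 0.09, 0.5]
D [24.57, 0.06, 0.41]
E [4.84, 0.1, 0.63]
F [4.75, 0.1, 0.64]
G [20.53, 0.06, 0.37]
H [17.45, 0.08, 0.5]
```

servo_tool(
  targets=[
    {"dx":0,"dy":0,"dz":0,"spin":0,"grip":35},
    {"dx":0,"dy":0,"dz":0,"spin":0,"grip":35},
    {"dx":0,"dy":0,"dz":0,"spin":0,"grip":35},
    {"dx":0,"dy":0,"dz":0,"spin":0,"grip":35},
    {"dx":0,"dy":0,"dz":0,"spin":0,"grip":35},
    {"dx":0,"dy":0,"dz":0,"spin":-0.06,"grip":35},
    {"dx":0,"dy":0,"dz":0,"spin":-0.12,"grip":35},
    {"dx":0,"dy":0,"dz":-0.05,"spin":-0.18,"grip":35},
    {"dx":0.03,"dy":0,"dz":-0.05,"spin":-0.24,"grip":35},
    {"dx":0.05,"dy":0,"dz":-0.1,"spin":-0.3,"grip":35},
  ],
  squeeze=30,
)

```text
time_s: 18.87
tcp_pos: [0.5637, -0.0747, 0.1839]
eef_rot: [-180.0, 0.0, -172.4]
contact_force: [-3.8, 0.2, 5.7]
gripper_width: 0.0396
```

```bash
python3 st.py
```

```text
18.8667 [ 0.5637 -0.0747  0.1839] [-180.     0.  -172.4] [-3.8  0.2  5.7] [0.65 1.13 0.62] 0.0396
```

Forces are clean now; continue the stroke, following it down.

servo_tool(
  targets=[
    {"dx":0,"dy":0,"dz":0,"spin":-0.06,"grip":35},
    {"dx":0.02,"dy":0,"dz":-0.05,"spin":-0.12,"grip":35},
    {"dx":0.05,"dy":0,"dz":-0.05,"spin":-0.18,"grip":35},
    {"dx":0.05,"dy":0,"dz":-0.1,"spin":-0.24,"grip":35},
    {"dx":0.05,"dy":0,"dz":-0.1,"spin":-0.3,"grip":35},
    {"dx":0.08,"dy":0,"dz":-0.15,"spin":-0.36,"grip":35},
    {"dx":0.1,"dy":0,"dz":-0.2,"spin":-0.42,"grip":35},
    {"dx":0.1,"dy":0,"dz":-0.2,"spin":-0.48,"grip":35},
    {"dx":0.1,"dy":0,"dz":-0.25,"spin":-0.54,"grip":35},
    {"dx":0.1,"dy":0,"dz":-0.25,"spin":-0.6,"grip":35},
  ],
)

```text
time_s: 19.7
tcp_pos: [0.5671, -0.0756, 0.1828]
eef_rot: [180.0, 0.3, 153.3]
contact_force: [-1.1, -2.6, 9.1]
gripper_width: 0.0403
```

```bash
python3 st.py; python3 snap.py I; python3 gr.py I:2
```

```text
19.7 [ 0.5671 -0.0756  0.1828] [180.    0.3 153.3] [-1.1 -2.6  9.1] [-0.39  0.51  1.06] 0.0403
lid 0.95 [197.0, 175.8, 338.7, 320.0]
hoop 0.91 [199.0, 197.0, 400.9, 334.3]
hoop 0.45 [200.4, 175.8, 340.3, 320.3]
I [33.16, 0.05, 0.49]
```

servo_tool(
  targets=[
    {"dx":0,"dy":0,"dz":0.05,"spin":0,"grip":62},
    {"dx":0,"dy":0,"dz":0.05,"spin":0,"grip":62},
    {"dx":0,"dy":0,"dz":0.05,"spin":0.1,"grip":62},
    {"dx":0,"dy":0,"dz":0.05,"spin":0.22,"grip":62},
    {"dx":0,"dy":0,"dz":0.05,"spin":0.34,"grip":62},
    {"dx":0,"dy":0,"dz":0.05,"spin":0.46,"grip":62},
    {"dx":0,"dy":0,"dz":0.05,"spin":0.58,"grip":62},
    {"dx":0,"dy":0,"dz":0.05,"spin":0.7,"grip":62},
    {"dx":0,"dy":0,"dz":0.05,"spin":0.82,"grip":62},
    {"dx":0,"dy":0,"dz":0.05,"spin":0.9,"grip":62},
  ],
)

```text
time_s: 20.68
tcp_pos: [0.5645, -0.0746, 0.1807]
eef_rot: [180.0, -0.0, -154.7]
contact_force: [0.1, 0.3, -0.2]
gripper_width: 0.0541
```

```bash
python3 st.py; python3 snap.py J; python3 gr.py J:2 J:0
```

```text
20.6833 [ 0.5645 -0.0746  0.1807] [ 180.    -0.  -154.7] [ 0.1  0.3 -0.2] [ 0.05  0.05 -0.  ] 0.0541
lid 0.7 [181.0, 175.0, 318.0, 326.4]
hoop 0.92 [123.2, 199.4, 333.8, 333.6]
hoop 0.18 [123.0, 198.2, 328.7, 335.7]
J [40.86, 0.08, 0.45]
J [40.76, 0.08, 0.47]
```

Run:
```python
import sys;sys.argv=["x"]
from gr import *
def w(n,s):
    im=gr(n,s).astype(float);g=cv2.GaussianBlur(np.log(im[...,2]+1),(0,0),1);g=g-cv2.GaussianBlur(g,(0,0),14);return cv2.resize(np.clip(128+g*1500,0,255).astype(np.uint8),(260,260))
rows=[np.hstack([cv2.cvtColor(w(n,s),cv2.COLOR_GRAY2BGR) for n,s in q]) for q in ([("A",.014),("D",.014),("F",.005)],[("H",.004),("J",.002),("I",.002)])]
cv2.imwrite("pics/gg.png",np.vstack(rows))
```

```text
(no output)
```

View pics/gg.png

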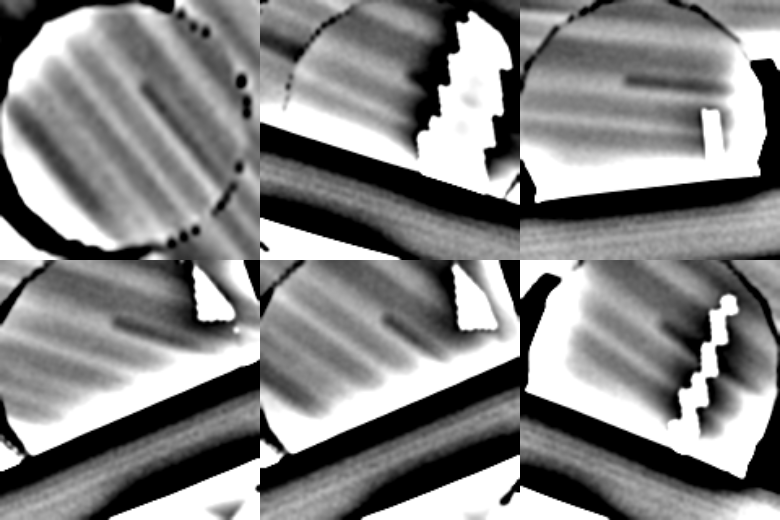

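servo_tool(
  targets=[
    {"dx":0,"dy":0,"dz":0,"spin":0,"grip":30},
    {"dx":0,"dy":0,"dz":0,"spin":0,"grip":30},
    {"dx":0,"dy":0,"dz":0,"spin":0,"grip":30},
    {"dx":0,"dy":0,"dz":0,"spin":0,"grip":30},
    {"dx":0,"dy":0,"dz":0,"spin":0,"grip":30},
    {"dx":0,"dy":0,"dz":0,"spin":-0.06,"grip":30},
    {"dx":0,"dy":0,"dz":0,"spin":-0.12,"grip":30},
    {"dx":0,"dy":0,"dz":-0.05,"spin":-0.18,"grip":30},
    {"dx":0.03,"dy":0,"dz":-0.05,"spin":-0.24,"grip":30},
    {"dx":0.05,"dy":0,"dz":-0.1,"spin":-0.3,"grip":30},
  ],
  squeeze=58,
)

```text
time_s: 21.67
tcp_pos: [0.5637, -0.0741, 0.1811]
eef_rot: [179.9, -0.1, -172.4]
contact_force: [-5.6, 5.4, 9.1]
gripper_width: 0.0396
```

```bash
python3 st.py; python3 snap.py K; python3 gr.py K:1 K:2
```

```text
21.6667 [ 0.5637 -0.0741  0.1811] [ 1.799e+02 -1.000e-01 -1.724e+02] [-5.6  5.4  9.1] [2.45 2.32 0.73] 0.0396
K [43.53, 0.08, 0.47]
K [42.9, 0.08, 0.46]
```

servo_tool(
  targets=[
    {"dx":-0.05,"dy":0.1,"dz":0.15,"spin":-0.03,"grip":30},
    {"dx":-0.05,"dy":0.1,"dz":0.15,"spin":-0.09,"grip":30},
    {"dx":-0.05,"dy":0.1,"dz":0.15,"spin":-0.15,"grip":30},
    {"dx":-0.02,"dy":0.1,"dz":0.1,"spin":-0.22,"grip":30},
    {"dx":0,"dy":0.1,"dz":0.05,"spin":-0.28,"grip":30},
    {"dx":0,"dy":0.1,"dz":0.05,"spin":-0.34,"grip":30},
    {"dx":0.03,"dy":0.1,"dz":0,"spin":-0.4,"grip":30},
    {"dx":0.03,"dy":0.1,"dz":-0.05,"spin":-0.46,"grip":30},
    {"dx":0.05,"dy":0.1,"dz":-0.1,"spin":-0.53,"grip":30},
    {"dx":0.05,"dy":0.1,"dz":-0.1,"spin":-0.6,"grip":30},
  ],
)

```text
time_s: 22.65
tcp_pos: [0.5698, -0.0732, 0.1811]
eef_rot: [179.8, 0.4, 153.3]
contact_force: [9.9, 0.7, -1.4]
gripper_width: 0.0393
```

```bash
python3 st.py; python3 snap.py L; python3 gr.py L:1
```

```text
22.65 [ 0.5698 -0.0732  0.1811] [179.8   0.4 153.3] [ 9.9  0.7 -1.4] [ 0.93 -3.7   1.35] 0.0393
lid 0.72 [193.2, 173.2, 339.2, 318.9]
lid 0.61 [366.2, 197.9, 392.0, 237.8]
hoop 0.76 [367.1, 193.1, 395.5, 237.5]
L [56.43, 0.07, 0.32]
```

servo_tool(
  targets=[
    {"dx":0,"dy":0,"dz":0.05,"spin":0,"grip":62},
    {"dx":0,"dy":0,"dz":0.05,"spin":0,"grip":62},
    {"dx":0.1,"dy":0,"dz":0.05,"spin":0.1,"grip":62},
    {"dx":0.1,"dy":0,"dz":0.05,"spin":0.22,"grip":62},
    {"dx":0.1,"dy":0,"dz":0.05,"spin":0.34,"grip":62},
    {"dx":0.1,"dy":0,"dz":0.05,"spin":0.46,"grip":62},
    {"dx":0.1,"dy":0,"dz":0.05,"spin":0.58,"grip":62},
    {"dx":0.1,"dy":0,"dz":0.05,"spin":0.7,"grip":62},
    {"dx":0.1,"dy":0,"dz":0.05,"spin":0.82,"grip":62},
    {"dx":0.1,"dy":0,"dz":0.05,"spin":0.9,"grip":62},
  ],
)

```text
time_s: 23.63
tcp_pos: [0.5662, -0.0737, 0.1792]
eef_rot: [180.0, -0.1, -154.7]
contact_force: [-0.1, 0.3, 0.5]
gripper_width: 0.0545
```

```bash
python3 st.py; python3 snap.py M; python3 gr.py M:1 M:0
python3 - <<'E'
import sys;sys.argv=["x"]
from gr import *
from lidfit import lidfit
for n,e in(("H",[182.7,180.7,318,327.2]),("J",[181,175,318,326.4])): print(n,*lidfit(n,np.array(e)))
E
```

```text
23.6333 [ 0.5662 -0.0737  0.1792] [ 1.800e+02 -1.000e-01 -1.547e+02] [-0.1  0.3  0.5] [-0.    0.04 -0.  ] 0.0545
lid 0.67 [182.6, 178.6, 319.9, 325.4]
hoop 0.86 [119.1, 194.6, 332.0, 334.5]
M [63.76, 0.08, 0.53]
M [63.85, 0.08, 0.53]
H [-1.8628 -0.0196] [-4.8  8.2 -1.   5.1]
J [-0.8914 -2.2775] [-6.7 11.4 -1.2  6.8]
```

servo_tool(
  targets=[
    {"dx":0,"dy":0,"dz":0,"spin":0,"grip":30},
    {"dx":0,"dy":0,"dz":0,"spin":0,"grip":30},
    {"dx":0,"dy":0,"dz":0,"spin":0,"grip":30},
    {"dx":0,"dy":0,"dz":0,"spin":0,"grip":30},
    {"dx":0,"dy":0,"dz":0,"spin":0,"grip":30},
    {"dx":0,"dy":0,"dz":0,"spin":-0.06,"grip":30},
    {"dx":0,"dy":0,"dz":0,"spin":-0.12,"grip":30},
    {"dx":0,"dy":0,"dz":0,"spin":-0.18,"grip":30},
    {"dx":0,"dy":0,"dz":0,"spin":-0.24,"grip":30},
    {"dx":0,"dy":0,"dz":0,"spin":-0.3,"grip":30},
  ],
)

```text
time_s: 24.62
tcp_pos: [0.5667, -0.0729, 0.1801]
eef_rot: [179.9, 0.0, -172.4]
contact_force: [-7.3, 3.6, 8.6]
gripper_width: 0.0395
```

servo_tool(
  targets=[
    {"dx":0,"dy":0,"dz":0,"spin":-0.06,"grip":30},
    {"dx":0,"dy":0,"dz":0,"spin":-0.12,"grip":30},
    {"dx":0,"dy":0,"dz":-0.05,"spin":-0.18,"grip":30},
    {"dx":0,"dy":0,"dz":-0.05,"spin":-0.24,"grip":30},
    {"dx":0,"dy":0,"dz":-0.05,"spin":-0.3,"grip":30},
    {"dx":0,"dy":0,"dz":-0.1,"spin":-0.36,"grip":30},
    {"dx":0,"dy":0,"dz":-0.1,"spin":-0.42,"grip":30},
    {"dx":0,"dy":0,"dz":-0.1,"spin":-0.48,"grip":30},
    {"dx":0,"dy":0,"dz":-0.1,"spin":-0.54,"grip":30},
    {"dx":0,"dy":0,"dz":-0.1,"spin":-0.6,"grip":30},
  ],
)

```text
time_s: 25.45
tcp_pos: [0.5704, -0.0745, 0.1807]
eef_rot: [179.9, 0.4, 153.4]
contact_force: [-1.5, -2.1, 12.2]
gripper_width: 0.0394
```

```bash
python3 st.py
```

```text
25.45 [ 0.5704 -0.0745  0.1807] [179.9   0.4 153.4] [-1.5 -2.1 12.2] [-0.25  0.67  1.75] 0.0394
```

servo_tool(
  targets=[
    {"dx":0,"dy":0,"dz":0.05,"spin":0,"grip":62},
    {"dx":0,"dy":0,"dz":0.05,"spin":0,"grip":62},
    {"dx":0,"dy":0,"dz":0.05,"spin":0.1,"grip":62},
    {"dx":0,"dy":0,"dz":0.05,"spin":0.22,"grip":62},
    {"dx":0,"dy":0,"dz":0.05,"spin":0.34,"grip":62},
    {"dx":0,"dy":0,"dz":0.05,"spin":0.46,"grip":62},
    {"dx":0,"dy":0,"dz":0.05,"spin":0.58,"grip":62},
    {"dx":0,"dy":0,"dz":0.05,"spin":0.7,"grip":62},
    {"dx":0,"dy":0,"dz":0.05,"spin":0.82,"grip":62},
    {"dx":0,"dy":0,"dz":0.05,"spin":0.9,"grip":62},
  ],
)

```text
time_s: 26.28
tcp_pos: [0.5663, -0.0736, 0.1786]
eef_rot: [180.0, -0.0, -154.7]
contact_force: [0.1, -0.2, -0.1]
gripper_width: 0.0541
```

```bash
python3 st.py; python3 snap.py N; python3 gr.py N:1 N:0
```

```text
26.2833 [ 0.5663 -0.0736  0.1786] [ 180.    -0.  -154.7] [ 0.1 -0.2 -0.1] [-0.07 -0.01  0.  ] 0.0541
lid 0.62 [180.8, 182.1, 318.0, 329.1]
lid 0.43 [118.7, 197.1, 331.5, 334.1]
hoop 0.66 [121.6, 192.8, 332.3, 336.6]
N [72.49, 0.09, 0.49]
N [72.74, 0.09, 0.49]
```

servo_tool(
  targets=[
    {"dx":0,"dy":0,"dz":0,"spin":0,"grip":30},
    {"dx":0,"dy":0,"dz":0,"spin":0,"grip":30},
    {"dx":0,"dy":0,"dz":0,"spin":0,"grip":30},
    {"dx":0,"dy":0,"dz":0,"spin":0,"grip":30},
    {"dx":0,"dy":0,"dz":0,"spin":0,"grip":30},
    {"dx":0,"dy":0,"dz":0,"spin":-0.06,"grip":30},
    {"dx":0,"dy":0,"dz":0,"spin":-0.12,"grip":30},
    {"dx":0,"dy":0,"dz":0,"spin":-0.18,"grip":30},
    {"dx":0,"dy":0,"dz":0,"spin":-0.24,"grip":30},
    {"dx":0,"dy":0,"dz":0,"spin":-0.3,"grip":30},
  ],
)

```text
time_s: 27.27
tcp_pos: [0.5656, -0.0738, 0.1798]
eef_rot: [-180.0, -0.1, -172.3]
contact_force: [-5.9, 2.4, 6.0]
gripper_width: 0.0392
```

servo_tool(
  targets=[
    {"dx":0,"dy":0,"dz":0.05,"spin":-0.06,"grip":30},
    {"dx":0,"dy":0,"dz":0.1,"spin":-0.12,"grip":30},
    {"dx":0,"dy":0,"dz":0.1,"spin":-0.18,"grip":30},
    {"dx":0,"dy":0,"dz":0.1,"spin":-0.24,"grip":30},
    {"dx":0,"dy":0,"dz":0.1,"spin":-0.3,"grip":30},
    {"dx":0,"dy":0,"dz":0.1,"spin":-0.36,"grip":30},
    {"dx":0,"dy":0,"dz":0.05,"spin":-0.42,"grip":30},
    {"dx":0,"dy":0,"dz":0.05,"spin":-0.48,"grip":30},
    {"dx":0,"dy":0,"dz":0.05,"spin":-0.54,"grip":30},
    {"dx":0,"dy":0,"dz":0.05,"spin":-0.6,"grip":30},
  ],
)

```text
time_s: 28.1
tcp_pos: [0.5701, -0.0741, 0.1811]
eef_rot: [179.9, 0.4, 153.4]
contact_force: [4.2, -3.0, 3.1]
gripper_width: 0.0391
```

```bash
python3 st.py
```

```text
28.1 [ 0.5701 -0.0741  0.1811] [179.9   0.4 153.4] [ 4.2 -3.   3.1] [-0.42 -2.07  1.98] 0.0391
```

servo_tool(
  targets=[
    {"dx":0,"dy":0,"dz":-0.05,"spin":0,"grip":62},
    {"dx":0,"dy":0,"dz":-0.05,"spin":0,"grip":62},
    {"dx":0,"dy":0,"dz":-0.05,"spin":0.1,"grip":62},
    {"dx":0,"dy":0,"dz":-0.05,"spin":0.22,"grip":62},
    {"dx":0,"dy":0,"dz":-0.05,"spin":0.34,"grip":62},
    {"dx":0,"dy":0,"dz":-0.05,"spin":0.46,"grip":62},
    {"dx":0,"dy":0,"dz":-0.05,"spin":0.58,"grip":62},
    {"dx":0,"dy":0,"dz":-0.05,"spin":0.7,"grip":62},
    {"dx":0,"dy":0,"dz":-0.05,"spin":0.82,"grip":62},
    {"dx":0,"dy":0,"dz":-0.05,"spin":0.9,"grip":62},
  ],
)

```text
time_s: 28.93
tcp_pos: [0.5663, -0.0737, 0.1787]
eef_rot: [180.0, -0.1, -154.7]
contact_force: [0.9, 0.0, -0.2]
gripper_width: 0.0545
```

```bash
python3 st.py; python3 snap.py O; python3 gr.py O:1 O:0
```

```text
28.9333 [ 0.5663 -0.0737  0.1787] [ 1.800e+02 -1.000e-01 -1.547e+02] [ 0.9  0.  -0.2] [-0.02  0.03 -0.  ] 0.0545
lid 0.69 [182.8, 183.8, 318.7, 329.7]
lid 0.59 [0.9, 0.0, 166.7, 62.1]
hoop 0.91 [117.2, 195.4, 331.0, 334.6]
O [76.2, 0.08, 0.46]
O [75.4, 0.08, 0.47]
```

servo_tool(
  targets=[
    {"dx":0,"dy":0,"dz":2,"spin":0,"grip":60},
    {"dx":0,"dy":0,"dz":5,"spin":0,"grip":60},
    {"dx":0,"dy":0,"dz":8,"spin":-0.06,"grip":40},
    {"dx":-1,"dy":-1,"dz":11,"spin":-0.15,"grip":20},
    {"dx":-2,"dy":-2,"dz":14,"spin":-0.25,"grip":0},
    {"dx":-3,"dy":-4,"dz":17,"spin":-0.35,"grip":0},
    {"dx":-3.9,"dy":-4.9,"dz":18.2,"spin":-0.46,"grip":0},
    {"dx":-3.9,"dy":-4.9,"dz":18.2,"spin":-0.46,"grip":0},
    {"dx":-3.9,"dy":-4.9,"dz":18.2,"spin":-0.46,"grip":0},
    {"dx":-3.9,"dy":-4.9,"dz":18.2,"spin":-0.46,"grip":0},
  ],
)

```text
time_s: 29.92
tcp_pos: [0.5275, -0.1225, 0.36]
eef_rot: [180.0, -0.1, 178.6]
contact_force: [0.0, -0.4, 0.1]
gripper_width: 0.005
```

```bash
python3 st.py; python3 snap.py P
```

```text
29.9167 [ 0.5275 -0.1225  0.36  ] [ 1.800e+02 -1.000e-01  1.786e+02] [ 0.  -0.4  0.1] [-0.02 -0.03 -0.03] 0.005
lid 0.7 [268.1, 175.5, 345.5, 235.7]
lid 0.67 [94.0, 182.4, 184.2, 266.0]
hoop 0.56 [240.1, 208.9, 364.3, 235.4]
```

servo_tool(
  targets=[
    {"dx":1,"dy":3,"dz":0,"spin":0,"grip":0},
    {"dx":2,"dy":6,"dz":0,"spin":0,"grip":0},
    {"dx":3,"dy":9,"dz":0,"spin":0,"grip":0},
    {"dx":3,"dy":11,"dz":0,"spin":0,"grip":0},
    {"dx":3,"dy":11,"dz":0,"spin":0,"grip":0},
    {"dx":3,"dy":11,"dz":0,"spin":0,"grip":0},
    {"dx":3,"dy":11,"dz":0,"spin":0,"grip":0},
    {"dx":3,"dy":11,"dz":0,"spin":0,"grip":0},
    {"dx":3,"dy":11,"dz":0,"spin":0,"grip":0},
    {"dx":3,"dy":11,"dz":0,"spin":0,"grip":0},
  ],
)

```text
time_s: 30.9
tcp_pos: [0.5577, -0.0135, 0.3611]
eef_rot: [-180.0, 0.0, 178.5]
contact_force: [0.4, 0.0, 0.3]
gripper_width: 0.0005
```

```bash
python3 st.py; python3 snap.py Q
python3 - <<'E'
import cv2,numpy as np
a,b=[cv2.imread(f'pics/{n}.png') for n in 'PQ']
f=lambda im:cv2.resize(im[130:330,110:410],(600,300)) if 0 else im[130:330,110:410]
cv2.imwrite('pics/PQ.png',np.vstack([cv2.resize(f(a),(450,300)),cv2.resize(f(b),(450,300))]))
E
```

```text
30.9 [ 0.5577 -0.0135  0.3611] [-180.     0.   178.5] [0.4 0.  0.3] [ 0.02  0.04 -0.04] 0.0005
lid 0.8 [163.5, 150.1, 242.2, 222.6]
hoop 0.92 [137.3, 187.3, 272.6, 263.6]
```

View pics/PQ.png

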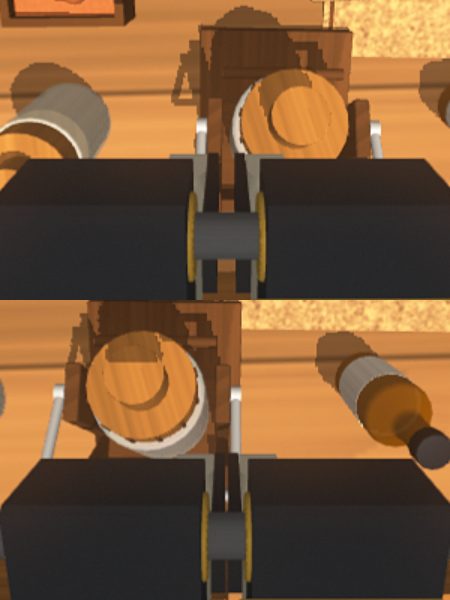

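```bash
python3 gr.py A:14 P:0 P:3 B:14 Q:0
python3 - <<'E'
from lidfit import *
import pickle
for m in([0,1,2],[0,1,2,3]):
  for names,es in((("A","B"),([267.7,173.1,346.5,246.9],[161.6,146,243,225])),(("P","Q"),([268.1,175.5,345.5,0],[163.5,150.1,242.2,222.6])),(("B",),([161.6,146,243,225],)),(("Q",),([163.5,150.1,242.2,222.6],))):
    def res(q):
        out=[]
        for n,e in zip(names,es):
            c=pickle.load(open(n+".pkl","rb"));o=rim+Rj@np.array([0,q[1],q[0]])
            u=np.array([proj(P,c) for P in circ(o,.039,.004)+circ(o,.039,-.012)+circ(o,.02,.034)])
            k=m if e[3] else [0,1,2]
            out+=list((np.r_[u.min(0),u.max(0)]-e)[k])
        return out
    s=least_squares(res,[.01,0]);print(m,names,(s.x*1000).round(1),s.fun.round(1))
E
```

```text
A [53.7, 0.18, 0.54]
P [74.05, 0.26, 0.67]
P [75.02, 0.26, 0.61]
B [58.47, 0.11, 0.36]
Q [72.24, 0.13, 0.34]
[0, 1, 2] ('A', 'B') [14.2 -0. ] [ 2.4 -0.4 -0.4  0.6  0.1 -2.5]
[0, 1, 2] ('P', 'Q') [ 5.2 -0.4] [ 1.7 -0.7 -1.3  1.  -1.  -1.4]
[0, 1, 2] ('B',) [17.4  1.5] [ 1.2 -0.9 -1.2]
[0, 1, 2] ('Q',) [ 4.9 -0.3] [ 1.2 -0.9 -1.3]
[0, 1, 2, 3] ('A', 'B') [13.8 -0. ] [ 2.4 -0.3 -0.5  1.2  0.7  0.2 -2.5 -1.6]
[0, 1, 2, 3] ('P', 'Q') [ 5.7 -0.4] [ 1.8 -0.8 -1.1  0.9 -1.1 -1.5  1.8]
[0, 1, 2, 3] ('B',) [16.1  1.3] [ 1.3 -0.5 -1.4 -1.8]
[0, 1, 2, 3] ('Q',) [ 6.3 -0. ] [ 1.1 -1.3 -1.1  1.7]
```

```bash
cat > edge.py <<'E'
from lidfit import *
def score(n,q,parts):
    c=pickle.load(open(n+".pkl","rb"));im=cv2.imread(f"pics/{n}.png").astype(np.float32);im=cv2.GaussianBlur(im,(0,0),.8)
    o=rim+Rj@np.array([q[2],q[1],q[0]]);t=0
    for rad,h,ok in parts:
        P=lambda d:np.array([proj(o+Rj@np.array([(rad+d)*np.cos(p),(rad+d)*np.sin(p),h]),c) for p in ph if ok(p)],np.float32)[None]
        a,b=[cv2.remap(im,u[...,0],u[...,1],cv2.INTER_LINEAR) for u in(P(.0012),P(-.0012))]
        d=(a-b)[0];t+=np.minimum(np.linalg.norm(d,axis=1),60).mean()
    return t
from scipy.optimize import differential_evolution as DE
import sys
allp=lambda p:True
front=lambda p:True
parts=[(.039,.004,front),(.02,.034,allp)]
for names in(("A","B"),("P","Q"),("A",),("P",),("B",),("Q",)):
    r_=DE(lambda q:-sum(score(n,q,parts) for n in names),[(-.006,.020),(-.004,.004),(-.003,.003)],seed=1,popsize=10,maxiter=25)
    print(names,(r_.x*1000).round(1),round(r_.fun,1))
E
timeout 500 python3 edge.py
```

```text
('A', 'B') [ 7.1 -0.3 -2.3] -168.7
('P', 'Q') [-5.8 -0.1 -2.3] -167.2
('A',) [ 6.2 -0.2 -2.1] -91.8
('P',) [-5.8  0.  -2.1] -82.1
('B',) [ 5.9 -1.5 -2.7] -80.6
('Q',) [-5.2  0.2 -2.3] -85.8
```

```bash
sed -i 's/(-.006,.020)/(-.014,.020)/; s/for names in.*/for names in(("A","B"),("P","Q")):/' edge.py; timeout 500 python3 edge.py
python3 - <<'E'
from fit import *
# hoop: predict bar as function of angle
rim=np.array([.5711,-.0741,.1798])-Rj[:,2]*.014
print("rim",rim)
for q in(0,.2,.4,.6,.8,1.0,1.1,1.2):
    p=rim+Rj@(np.array([0,0,-.035])+.083*np.array([np.sin(q),0,np.cos(q)]));print(q,p)
c=pickle.load(open("B.pkl","rb"))
for q in(1.0,1.1,1.2):
    print(q,[proj(rim+Rj@(np.array([0,s*.068,-.035])+.083*np.array([np.sin(q),0,np.cos(q)])),c).round(0).tolist() for s in(-1,1)])
E
```

```text
('A', 'B') [ 8.1 -0.4 -2. ] -168.6
('P', 'Q') [-6.1 -0.  -2.3] -167.2
rim [ 0.5775 -0.0743  0.1673]
0 [ 0.5557 -0.0736  0.2101]
0.2 [ 0.5711 -0.0741  0.2161]
0.4 [ 0.5874 -0.0746  0.2189]
0.6 [ 0.604  -0.0751  0.2185]
0.8 [ 0.6201 -0.0756  0.2147]
1.0 [ 0.6352 -0.076   0.2078]
1.1 [ 0.6421 -0.0762  0.2033]
1.2 [ 0.6486 -0.0764  0.1981]
1.0 [[131.0, 253.0], [267.0, 254.0]]
1.1 [[133.0, 257.0], [267.0, 259.0]]
1.2 [[136.0, 260.0], [267.0, 262.0]]
```

servo_tool(
  targets=[
    {"dx":1.5,"dy":-0.3,"dz":0,"spin":0.11,"grip":0},
    {"dx":3,"dy":-0.6,"dz":0,"spin":0.22,"grip":0},
    {"dx":4.5,"dy":-1,"dz":0,"spin":0.33,"grip":0},
    {"dx":6,"dy":-1.5,"dz":0,"spin":0.44,"grip":0},
    {"dx":7.5,"dy":-2,"dz":0,"spin":0.55,"grip":0},
    {"dx":9,"dy":-2,"dz":0,"spin":0.66,"grip":0},
    {"dx":10.5,"dy":-2,"dz":-1,"spin":0.77,"grip":0},
    {"dx":12,"dy":-2,"dz":-2,"spin":0.88,"grip":0},
    {"dx":12.5,"dy":-2,"dz":-3,"spin":0.99,"grip":0},
    {"dx":12.5,"dy":-2,"dz":-4,"spin":1.1,"grip":0},
  ],
)

```text
time_s: 31.88
tcp_pos: [0.6838, -0.0331, 0.3194]
eef_rot: [179.9, -0.1, -118.1]
contact_force: [0.5, 0.7, -0.3]
gripper_width: 0.0009
```

servo_tool(
  targets=[
    {"dx":0,"dy":0,"dz":-1,"spin":0.11,"grip":0},
    {"dx":0,"dy":0,"dz":-2,"spin":0.22,"grip":0},
    {"dx":0,"dy":0,"dz":-3,"spin":0.33,"grip":0},
    {"dx":0,"dy":0,"dz":-5,"spin":0.44,"grip":0},
    {"dx":0,"dy":0,"dz":-7,"spin":0.47,"grip":0},
    {"dx":0,"dy":0,"dz":-9,"spin":0.47,"grip":0},
    {"dx":0,"dy":0,"dz":-10,"spin":0.47,"grip":0},
    {"dx":0,"dy":0,"dz":-10,"spin":0.47,"grip":0},
    {"dx":0,"dy":0,"dz":-10,"spin":0.47,"grip":0},
    {"dx":0,"dy":0,"dz":-10,"spin":0.47,"grip":0},
  ],
)

```text
time_s: 32.72
tcp_pos: [0.6836, -0.0329, 0.2225]
eef_rot: [-179.9, -0.0, -91.5]
contact_force: [0.1, -0.7, 0.6]
gripper_width: 0.0006
```

Run:
```python
from h import *
s=r.get_state();print(s["tcp_pos"].round(4),s["eef_rot"].round(1),s["contact_force"].round(1),s["joints"].round(1))
r.capture("side")
for t in("hoop","lid"):
  for d in r.cut_out(t,"side")[:2]: print(t,round(d["p"],2),np.round(d["extent"],1))
c=r.get_calibration("side")
for P in((.6455,-.144,.199),(.6455,-.008,.199),s["tcp_pos"]): print(proj(P,c).round(1))
```

```text
[ 0.6836 -0.0329  0.2225] [-179.9   -0.   -91.5] [ 0.1 -0.7  0.6] [ 13.5  21.5   1.5   0.  -70.  -15. ]
hoop 0.76 [224.4 159.9 250.9 204.5]
hoop 0.22 [264.2 217.1 297.9 295.3]
lid 0.96 [243.1 170.3 268.9 200.5]
[239.3 155. ]
[228.1 182.6]
[217.2 169.3]
```

servo_tool(
  targets=[
    {"dx":0,"dy":0,"dz":-1.5,"spin":0,"grip":0},
    {"dx":0,"dy":0,"dz":-3.2,"spin":0,"grip":0},
    {"dx":0,"dy":0,"dz":-3.2,"spin":0,"grip":0},
    {"dx":-0.7,"dy":0,"dz":-3.2,"spin":0,"grip":0},
    {"dx":-1.3,"dy":0,"dz":-3.1,"spin":0,"grip":0},
    {"dx":-1.8,"dy":0,"dz":-2.8,"spin":0,"grip":0},
    {"dx":-2.3,"dy":0,"dz":-2.5,"spin":0,"grip":0},
    {"dx":-3,"dy":0,"dz":-2.1,"spin":0,"grip":0},
    {"dx":-3.8,"dy":0,"dz":-1.8,"spin":0,"grip":0},
    {"dx":-4.5,"dy":0,"dz":-1.6,"spin":0,"grip":0},
  ],
)

```text
time_s: 33.7
tcp_pos: [0.6374, -0.0328, 0.2065]
eef_rot: [-179.9, 0.0, -91.5]
contact_force: [2.2, -0.3, 0.3]
gripper_width: 0.0005
```

```bash
python3 st.py
python3 - <<'E'
from h import *
r.capture("side")
for d in r.cut_out("hoop","side")[:2]: print(round(d["p"],2),np.round(d["extent"],1))
c=r.get_calibration("side")
for P in((.616,-.144,.213),(.616,-.008,.213)): print(proj(P,c).round(1))
E
```

```text
33.7 [ 0.6374 -0.0328  0.2065] [-179.9    0.   -91.5] [ 2.2 -0.3  0.3] [ 0.16 -0.47  0.01] 0.0005
0.69 [234.8 163.5 256.3 201.5]
[248.4 152.5]
[237.8 180.3]
```

servo_tool(
  targets=[
    {"dx":-0.8,"dy":0,"dz":0.1,"spin":0,"grip":0},
    {"dx":-1.6,"dy":0,"dz":0.2,"spin":0,"grip":0},
    {"dx":-2.4,"dy":0,"dz":0.2,"spin":0,"grip":0},
    {"dx":-3.2,"dy":0,"dz":0.1,"spin":0,"grip":0},
    {"dx":-4,"dy":0,"dz":0,"spin":0,"grip":0},
    {"dx":-4.5,"dy":0,"dz":-0.2,"spin":0,"grip":0},
    {"dx":-5,"dy":0,"dz":-0.4,"spin":0,"grip":0},
    {"dx":-5.3,"dy":0,"dz":-0.5,"spin":0,"grip":0},
    {"dx":-5.5,"dy":0,"dz":-0.5,"spin":0,"grip":0},
    {"dx":-5.5,"dy":0,"dz":-0.5,"spin":0,"grip":0},
  ],
)

```text
time_s: 34.63
tcp_pos: [0.5823, -0.0328, 0.1998]
eef_rot: [180.0, -0.0, -91.5]
contact_force: [0.3, 0.4, 0.1]
gripper_width: 0.0003
```

```bash
python3 st.py
```

```text
34.6333 [ 0.5823 -0.0328  0.1998] [180.   -0.  -91.5] [0.3 0.4 0.1] [0.05 0.08 0.04] 0.0003
```

Not yet a stop reaction; push on in small steps.

servo_tool(
  targets=[
    {"dx":-0.1,"dy":0,"dz":0,"spin":0,"grip":0},
    {"dx":-0.2,"dy":0,"dz":0,"spin":0,"grip":0},
    {"dx":-0.3,"dy":0,"dz":0,"spin":0,"grip":0},
    {"dx":-0.4,"dy":0,"dz":0,"spin":0,"grip":0},
    {"dx":-0.5,"dy":0,"dz":0,"spin":0,"grip":0},
    {"dx":-0.5,"dy":0,"dz":0,"spin":0,"grip":0},
    {"dx":-0.5,"dy":0,"dz":0,"spin":0,"grip":0},
    {"dx":-0.5,"dy":0,"dz":0,"spin":0,"grip":0},
    {"dx":-0.5,"dy":0,"dz":0,"spin":0,"grip":0},
    {"dx":-0.5,"dy":0,"dz":0,"spin":0,"grip":0},
  ],
)

```text
time_s: 35.47
tcp_pos: [0.5778, -0.0328, 0.2001]
eef_rot: [180.0, -0.0, -91.5]
contact_force: [0.9, 0.2, -0.2]
gripper_width: 0.0002
```

```bash
python3 st.py
python3 - <<'E'
from h import *
b=r.capture("side");cv2.imwrite("pics/s9.png",b)
for d in r.cut_out("hoop","side")[:2]: print(round(d["p"],2),np.round(d["extent"],1))
c=r.get_calibration("side")
for q,P in((0,(.5567,0,.208)),(.2,(.572,0,.214))): print(q,proj((P[0],-.144,P[2]),c).round(1),proj((P[0],-.008,P[2]),c).round(1))
E
```

```text
35.4667 [ 0.5778 -0.0328  0.2001] [180.   -0.  -91.5] [ 0.9  0.2 -0.2] [ 0.08 -0.05  0.03] 0.0002
0.44 [258.  180.2 257.4 185. ]
0 [267.2 156.2] [258.2 184.5]
0.2 [262.3 154. ] [252.9 182.1]
```

servo_tool(
  targets=[
    {"dx":-0.1,"dy":0,"dz":0,"spin":0,"grip":0},
    {"dx":-0.2,"dy":0,"dz":-0.05,"spin":0,"grip":0},
    {"dx":-0.3,"dy":0,"dz":-0.1,"spin":0,"grip":0},
    {"dx":-0.4,"dy":0,"dz":-0.1,"spin":0,"grip":0},
    {"dx":-0.4,"dy":0,"dz":-0.1,"spin":0,"grip":0},
    {"dx":-0.4,"dy":0,"dz":-0.1,"spin":0,"grip":0},
    {"dx":-0.4,"dy":0,"dz":-0.1,"spin":0,"grip":0},
    {"dx":-0.4,"dy":0,"dz":-0.1,"spin":0,"grip":0},
    {"dx":-0.4,"dy":0,"dz":-0.1,"spin":0,"grip":0},
    {"dx":-0.4,"dy":0,"dz":-0.1,"spin":0,"grip":0},
  ],
)

```text
time_s: 36.4
tcp_pos: [0.5773, -0.0327, 0.2002]
eef_rot: [-179.6, 0.0, -91.5]
contact_force: [11.8, -2.0, -3.6]
gripper_width: 0.0008
```

```bash
python3 st.py
```

```text
36.4 [ 0.5773 -0.0327  0.2002] [-179.6    0.   -91.5] [11.8 -2.  -3.6] [-0.91 -4.19 -0.02] 0.0008
```

servo_tool(
  targets=[
    {"dx":-0.1,"dy":0,"dz":0,"spin":0,"grip":0},
    {"dx":-0.2,"dy":0,"dz":-0.05,"spin":0,"grip":0},
    {"dx":-0.3,"dy":0,"dz":-0.1,"spin":0,"grip":0},
    {"dx":-0.3,"dy":0,"dz":-0.1,"spin":0,"grip":0},
    {"dx":-0.3,"dy":0,"dz":-0.1,"spin":0,"grip":0},
    {"dx":-0.3,"dy":0,"dz":-0.1,"spin":0,"grip":0},
    {"dx":-0.3,"dy":0,"dz":-0.1,"spin":0,"grip":0},
    {"dx":-0.3,"dy":0,"dz":-0.1,"spin":0,"grip":0},
    {"dx":-0.3,"dy":0,"dz":-0.1,"spin":0,"grip":0},
    {"dx":-0.3,"dy":0,"dz":-0.1,"spin":0,"grip":0},
  ],
)

```text
time_s: 37.23
tcp_pos: [0.5771, -0.0326, 0.2003]
eef_rot: [-179.3, 0.0, -91.4]
contact_force: [20.0, -4.7, -5.6]
gripper_width: 0.0004
```

```bash
python3 st.py
python3 - <<'E'
from h import *
b=r.capture("side")
for d in r.cut_out("hoop","side")[:2]: print(round(d["p"],2),np.round(d["extent"],1))
E
```

```text
37.2333 [ 0.5771 -0.0326  0.2003] [-179.3    0.   -91.4] [20.  -4.7 -5.6] [-1.61 -7.12 -0.04] 0.0004
0.65 [241.8 168.7 264.5 204.3]
0.28 [264.7 219.  300.5 299. ]
```

servo_tool(
  targets=[
    {"dx":0.7,"dy":0,"dz":0.1,"spin":0,"grip":0},
    {"dx":1.5,"dy":0,"dz":0.1,"spin":0,"grip":0},
    {"dx":2.5,"dy":0,"dz":0.2,"spin":0,"grip":0},
    {"dx":3,"dy":0,"dz":2,"spin":0,"grip":0},
    {"dx":3,"dy":0,"dz":5,"spin":0,"grip":0},
    {"dx":3,"dy":0,"dz":9,"spin":0,"grip":0},
    {"dx":0,"dy":0,"dz":13,"spin":-0.1,"grip":0},
    {"dx":-3,"dy":1,"dz":17,"spin":-0.2,"grip":0},
    {"dx":-3,"dy":3,"dz":19,"spin":-0.3,"grip":0},
    {"dx":-3,"dy":6,"dz":19,"spin":-0.4,"grip":0},
  ],
)

```text
time_s: 38.17
tcp_pos: [0.5412, 0.026, 0.3966]
eef_rot: [-179.5, 0.3, -114.8]
contact_force: [0.9, 0.7, 2.4]
gripper_width: 0.0004
```

servo_tool(
  targets=[
    {"dx":-2,"dy":3,"dz":0,"spin":0,"grip":0},
    {"dx":-4,"dy":7,"dz":0,"spin":0,"grip":0},
    {"dx":-6,"dy":11,"dz":0,"spin":0,"grip":0},
    {"dx":-8,"dy":15,"dz":0,"spin":0,"grip":0},
    {"dx":-10,"dy":19,"dz":0,"spin":0,"grip":0},
    {"dx":-10,"dy":23,"dz":0,"spin":0,"grip":0},
    {"dx":-10,"dy":25,"dz":0,"spin":0,"grip":0},
    {"dx":-10,"dy":25,"dz":0,"spin":0,"grip":0},
    {"dx":-10,"dy":25,"dz":0,"spin":0,"grip":0},
    {"dx":-10,"dy":25,"dz":0,"spin":0,"grip":0},
  ],
)

```text
time_s: 39.0
tcp_pos: [0.4408, 0.2772, 0.3877]
eef_rot: [180.0, -0.1, -114.4]
contact_force: [0.5, 0.9, -0.4]
gripper_width: 0.0005
```

```bash
python3 st.py
python3 - <<'E'
from fit import *
rim=np.array([.578,-.0743,.165])
o=[]
for n,bx in(("side",(190,110,350,230)),("top",(140,140,360,270))):
    im=r.capture(n);c=r.get_calibration(n)
    for t in("hoop","carton","lid"):
        for d in r.cut_out(t,n)[:1]: print(n,t,round(d["p"],2),np.round(d["extent"],1))
    for q in(0,.1,.2): print(q,[proj(rim+Rj@(np.array([0,s*.068,-.035])+.083*np.array([np.sin(q),0,np.cos(q)])),c).round(1).tolist() for s in(-1,1)])
    x,y,X,Y=bx;k=im[y:Y,x:X];o.append(cv2.resize(k,(600,int(600*(Y-y)/(X-x))//1),interpolation=cv2.INTER_CUBIC))
o=[cv2.resize(i,(400,int(i.shape[0]*400/600))) if i.shape[0]>400 else i for i in o]
w=max(i.shape[1] for i in o);o=[cv2.copyMakeBorder(i,0,0,0,w-i.shape[1],0) for i in o]
v=np.vstack(o)[:600];cv2.imwrite("pics/fin.png",v)
E
```

```text
39.0 [0.4408 0.2772 0.3877] [ 1.800e+02 -1.000e-01 -1.144e+02] [ 0.5  0.9 -0.4] [0.07 0.01 0.01] 0.0005
side hoop 0.62 [244.6 175.9 260.8 204. ]
side carton 0.68 [260.7 219.9 298.  297.2]
side lid 0.46 [245.4 176.3 264.9 197.5]
0 [[267.8, 156.8], [257.5, 185.0]]
0.1 [[265.5, 155.5], [254.9, 183.7]]
0.2 [[263.0, 154.5], [252.2, 182.5]]
top hoop 0.76 [254.4 182.3 316.2 201.1]
top carton 0.74 [254.8 184.8 312.6 200.2]
top lid 0.76 [268.4 167.4 299.2 202.2]
0 [[311.5, 195.4], [257.2, 193.1]]
0.1 [[311.8, 192.3], [257.3, 189.9]]
0.2 [[312.0, 189.0], [257.5, 186.6]]
```

View pics/fin.png

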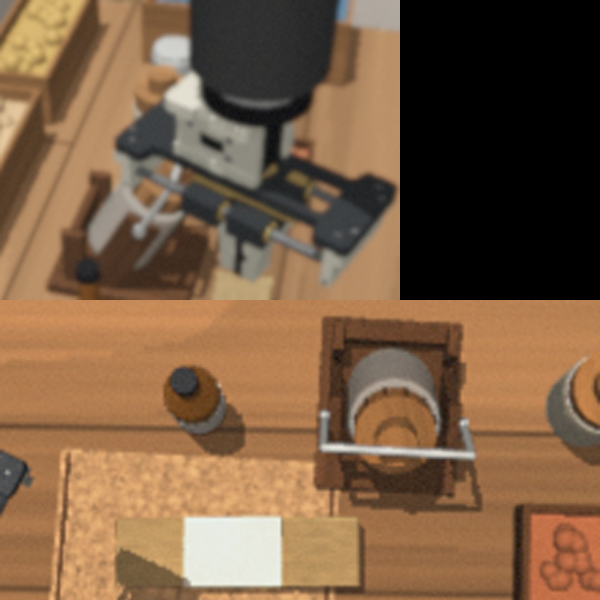

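Run:
```python
from h import *
c=r.get_calibration("top");m=onz((227.5,232),c,.045);print("carton mid ~",m.round(3),"mat mid ~ .478 .123")
r.close_job()
```

```text
carton mid ~ [0.465 0.075 0.045] mat mid ~ .478 .123
the job is handed in; nothing more can be done
```

I handed the job in at about 39 s of the 72 s, with the carton down, the lid home and the hoop closed. No verdict is given, so this rests on my own checks.

- **Carton:** I toppled it onto the cork mat. In the last top picture it lies on its side, its centre about 48 mm along the mat and 13 mm across from the mat's middle, inside the 110 and 75 mm limits.
- **Lid dropped:** I turned it back until it fell about 8.7 mm into the thread, seen in the wrist pictures and in the tool following it down.
- **Lid home:** I screwed it forward in four gripped strokes, plus a fifth that added only about 3 degrees. The pads slipped part of each stroke, so I tracked the turn by the wood grain, which showed about 70 degrees. The resisting moment rose to about 2 N m, as at a stop.
- **Hoop:** I swung it over until it met a hard stop, with 20 N at no further travel. In the last top picture its bar is where the closed position should be, to within a pixel.
- **Other goods:** The robot is clear of everything, with about 1 N on the tool. In the pictures I viewed, the bottle, measure and other jar near the work are standing. I did not measure any of the other goods again afterwards.

**Check that disagreed:** the first fit of the lid's final height, from the networks' outlines, put it about 5 mm above the rim. A fit to the knob and disc edges before and after gave 14.2 mm of total descent, against 14 mm from perched to home. I trusted the edge fit because the grain angle, the moment and the hoop reaching its stop all agree with it.

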